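# Let up the lid of a CD radio whose lid damper is broken

### The job

The lid damper of this portable CD radio is broken, so its spring throws the disc lid open. Press the wide open button in front of the lid with part of the hand already just over the lid to check it, let the lid come up slowly all the way to its stop without flying up or slamming, then take the hand away. Do not force the radio, and leave the loose parts on the radio and the counter where they lie.

Things in the scene. Friction and masses are not known exactly. Their poses are not given: they have to be found in the camera images.
- radio: silver-grey portable CD radio, 320 wide (y) x 240 deep (x) mm, fixed on the counter. Origin: centre of its underside; +x to its back (away from the robot at yaw 0), +y to its left, speakers on its -x front. Flat deck at z = 110 mm. The disc lid lies mid-deck, round end to the front. Along the rear edge a thin aerial, top at z = 117; flat keys up to 5 mm high left of the lid
- lid_hinge (a point): middle of the lid's hinge axis, fixed in the radio at (70, 0, 112) mm; the axis runs along the radio's y. The lid reaches 150 mm from it; its top (outer) face is 11 mm off the axis. Under the lid is a round disc well 132 mm across and 25 mm deep
- lid_front (a point): middle of the lid's front edge on its top face, moving with the lid; at (-80, 0, 123) mm in the radio when shut. The lid is dark, D-shaped, 150 x 150 mm (y from -75 to 75) and 12 mm thick, with a round window; a catch tongue 14 mm wide hangs 15 mm below the middle of its front edge
- lid (a joint): lid angle, rad: 0 shut and caught, growing as the front edge rises and swings back; 1.2 (69 degrees) at its stop, where the spring holds it. Lid about 140 g. Off the catch the spring pushes it up by about 0.9 N at the front edge near shut, 0.7 N near the stop (more nearer to the hinge); let go, it is at the stop in under 0.2 s, at about 8 rad/s
- button_top (a point): centre of the top of the open button, at (-102, 0, 120) mm in the radio when up: a bar 40 (y) x 22 (x) mm, grey like the deck, standing 10 mm above it, 11 mm in front of the lid's front edge; its top is 3 mm lower than the lid's when up and 9 mm lower when fully pressed
- button (a joint): how far the button is pressed, straight down, m: 0 up, 0.006 fully down against a hard stop. Its spring takes 2 N to start and 5 N fully down, and lifts it again. The catch lets the lid go at about 4 mm of travel; pressed less far again with the lid pushed shut, it catches it again
- knob: brown plastic knob, 35 mm across and 17 mm high, lying loose on the radio's deck right of the lid; origin at its underside. Leave it
- screwdriver: chrome ratchet screwdriver, 209 mm long and 27 mm thick, lying across in front of the radio; origin under its middle. Leave it
- heat_sink: finned aluminium heat sink 80 x 50 x 36 mm, standing right of the radio; origin at its underside. Leave it
- speaker: small loudspeaker, 82 mm across and 44 mm high, lying face down left of the radio; origin at its underside. Leave it
- rack: white plastic slotted rack 76 x 112 x 42 mm, fixed, far on the left, with three speaker magnets on edge in its slots; origin at its underside
- reel: solder reel 54 mm across and 38 mm high, far on the right; origin at its underside. Leave it
- magnet0: speaker magnet, a disc 64 mm across and 15 mm thick on edge in the rack, its top 68 mm above the counter; origin under it. Leave it
- magnet1: speaker magnet, a disc 64 mm across and 15 mm thick on edge in the rack, its top 68 mm above the counter; origin under it. Leave it
- magnet2: speaker magnet, a disc 64 mm across and 15 mm thick on edge in the rack, its top 68 mm above the counter; origin under it. Leave it

How it is judged:
By the outcome, as a careful person would: the job done as asked, in the order asked, and still so for the second after the job is handed in, with the robot touching nothing.
It also fails if it takes over 46 s, if anything falls off the work surface, if the arm or the gripper's body presses on something with over 40 N, if the wrist force passes 120 N, or if a joint passes its speed limit or range.

### The arm

A 7-joint arm with a two-finger parallel gripper is mounted at the origin on the work surface. World frame = base frame: x ahead of the robot, y to its left, z up, the work surface at z = 0. Lengths are in m, angles in rad, forces in N, time in s.
With the tool pointing down it reaches from about 0.4 to 0.85 m from the base axis. Payload 4.5 kg.
Tool frame: the origin (TCP) lies on the mounting face of the last link; the fingertips stand 166 mm ahead of it and the grasp point (between the pads) lies 147 mm ahead of it; y points along the fingers, z is the direction in which the jaws open and shut, and the axes are right-handed (so a half turn about y gives the same grasp; the last joint's range is limited). The gripper opens to 88 mm and grips with 3 to 60 N. Pads are 18 mm wide; open, the fingers measure 123 mm over their backs; the gripper's body (75 mm by 187 mm) begins 45 mm behind the grasp point.
Start: joints at [1.23, 0.689, -0.195, 1.565, 0.157, 0.902, -0.215], TCP at [0.229, -0.582, 0.405] pointing down, gripper open.
Joint ranges: [-3.01, 3.01], [-0.46, 2.08], [-1.47, 1.51], [0.13, 2.56], [-1, 4.14], [0.04, 2.09], [-2.66, 2.66]. Speed limits (rad/s): [2.57, 2.57, 3.14, 3.14, 3.14, 3.14, 3.14].

### API

Orientations are given as a unit quaternion [x, y, z, w].
In Python, from plant import r gives the robot as it stands.
- The arm moves only by the tool arm_command, never from a script. Its argument "deltas" is a list of rows, each an object of numbers: "dx", "dy", "dz": the shift along the tool's x, y, z each as a share of 1000 mm, from -1 to 1; "wx", "wy", "wz": the turn, a rotation vector about the tool's x, y, z each as a share of 45 degrees, from -1 to 1. In form: [{"dx": .., "dy": .., "dz": .., "wx": .., "wy": .., "wz": ..}, ...]. A call has exactly 5 rows; each row is the pose to reach, as a shift and turn from the pose commanded when the call began, along the tool's axes at that moment; what a row does not reach only later rows make up. A row lasts 1/10 s, in which the tool goes at most 50 mm and 8.59 degrees, less where a joint would pass 70% of its speed; a pose out of reach is approached as far as the arm can. A call with a number of a shift or a turn outside -1 to 1 is refused whole. A call with a gripper value outside its range is refused whole. "claw" is the opening, from -1 (shut) to 1 (fully open), set as the call begins (left out, the last holds). The fingers move at their own pace and stop on an object; "grip_force" is the grip in N (left out, the last holds). Time passes only in rows, so rows that repeat a pose let the fingers close, or fill a call up. It gives the time, the measured TCP pose, the force and the opening at its end, in the units of the state.
- r.get_state(): the state, without advancing time (a new reading comes with each control period).
- r.snapshot(name): name is "scene" or "top" or "wrist"; returns the picture (420x560x3 uint8, red, green, blue); there is no depth.
- r.get_calibration(name): a dict with "vertical_fov" (degrees; the focal length in pixels is half the picture's height over the tangent of half this angle, whatever the lens; pixels are square), "cx", "cy" (the principal point, pixels), "R" (3x3) and "t" (3): a world point X has camera coordinates R X + t. Camera axes: x right, y down, z forward; pixel columns grow to the right and rows downward; lengths in m; the calibration is good to about 2 mm. A picture is of the moment at which its call begins: read the wrist's pose just before it. get_calibration takes no time and is no camera call; for the wrist camera it gives the pose at the moment of the call.
- r.finish_job(): hands the job in, once; it reports no verdict.
The state is a dict: "clock": time; "q": joint angles; "qd": joint speeds; "joint_torque": joint torques, N m; "tool_pos": TCP position; "eef_rot": TCP orientation; "contact_force": force on the tool from outside, world axes, zero at the start; "moment": the same for the moment, N m; "opening": opening from 0.0 (shut) to 1.0 (fully open).
Only numpy, scipy, OpenCV 4.12 (cv2) and the standard library are available. Lean on these libraries where they do the work, as an engineer would, in place of code of your own. Each camera call takes 0.05 s, during which the arm holds its last target.

## Working session

There is one attempt and no reset: what is moved stays moved. The work goes in short steps, Python scripts to look and compute and a tool call to move; the robot and the scene stay as the last step left them, time stands still between calls to the robot, and variables do not carry over. Pictures are saved under pics/ and viewed, and the job is handed in when it is done.

Besides the shell and the picture viewer there is one more tool, called after ">>>" as a command line: name --argument value ..., lists and objects as JSON in quotes. arm_command: Moves the arm, as the interface text tells. Shift numbers are shares of 1000 mm and turn numbers shares of 45 degrees, none past 1 either way. Its arguments: {"type":"object","properties":{"deltas":{"type":"array","items":{"type":"object","properties":{"dx":{"type":"number","minimum":-1,"maximum":1},"dy":{"type":"number","minimum":-1,"maximum":1},"dz":{"type":"number","minimum":-1,"maximum":1},"wx":{"type":"number","minimum":-1,"maximum":1},"wy":{"type":"number","minimum":-1,"maximum":1},"wz":{"type":"number","minimum":-1,"maximum":1}}}},"claw":{"type":"number"},"grip_force":{"type":"number"}},"required":["deltas"]}

```bash
ls; mkdir -p pics; python3 - <<'E'
from plant import r
import cv2,numpy as np
print(r.get_state())
for n in ["scene","top"]:
    im=r.snapshot(n); cv2.imwrite(f"pics/{n}0.png",cv2.cvtColor(im,cv2.COLOR_RGB2BGR))
    print(n,r.get_calibration(n))
print(r.get_calibration("wrist"))
E
```

```text
pics
{'clock': 0.0, 'q': array([ 1.22980916,  0.69001293, -0.19453156,  1.56634372,  0.15731621,
        0.90249702, -0.21509991]), 'qd': array([ 6.19381443e-04, -3.39711997e-04,  1.58994335e-04,  5.37375171e-04,
        2.52292515e-04, -2.92433299e-05, -1.34861550e-03]), 'joint_torque': array([ 3.01371711e-04, -5.27562082e+01, -1.26690287e+00, -1.53426611e+01,
       -5.26867993e-02,  6.51384107e-03,  1.58420467e-04]), 'tool_pos': array([ 0.22865629, -0.58131926,  0.40389222]), 'eef_rot': array([-0.13193968,  0.69535788, -0.69408241,  0.13160151]), 'contact_force': array([-0.23049956,  0.2464728 ,  0.69199657]), 'moment': array([ 0.01339311, -0.01980574, -0.03433532]), 'opening': 0.9976942010297001}
scene {'vertical_fov': 52.14711376848179, 'cx': 276.4070245859433, 'cy': 214.49658782616038, 'R': array([[-0.86718999,  0.49749765,  0.02185442],
       [ 0.26849076,  0.50406703, -0.82087096],
       [-0.41939747, -0.70598337, -0.5706954 ]]), 't': array([ 0.44933898, -0.0788009 ,  1.58922028])}
top {'vertical_fov': 55.54321207507987, 'cx': 280.6832363461594, 'cy': 208.05249793098903, 'R': array([[ 8.62874491e-03, -9.99961126e-01,  1.81427211e-03],
       [-9.89252320e-01, -8.80114720e-03, -1.45953374e-01],
       [ 1.45963668e-01, -5.35378460e-04, -9.89289806e-01]]), 't': array([0.02528316, 0.53372812, 1.47921443])}
{'vertical_fov': 59.62427316668323, 'cx': 277.2655789478118, 'cy': 214.07574528145355, 'R': array([[ 3.66440458e-01, -9.30441380e-01, -4.79086044e-04],
       [-8.89272676e-01, -3.50378153e-01,  2.93988532e-01],
       [-2.73706957e-01, -1.07303254e-01, -9.55808827e-01]]), 't': array([-0.62465171, -0.03990877,  0.38926154])}
```

View pics/scene0.png

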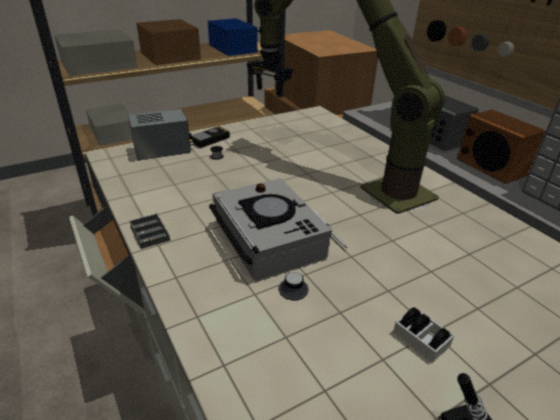

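View pics/top0.png

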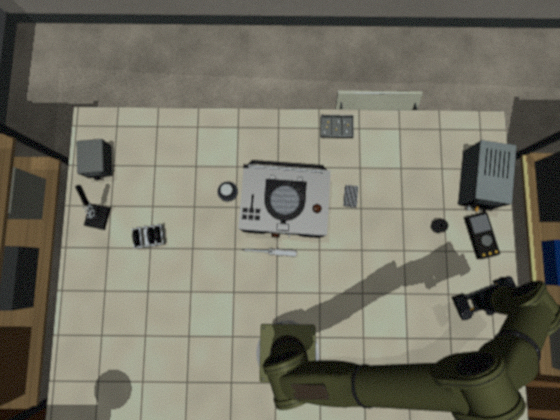

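The scene view shows the radio mid-counter. In the top view its deck spans about columns 241-330 and rows 162-236, with the lid at (285,198) and the knob at (317,209). I'll zoom in to measure.

```bash
python3 - <<'E'
import cv2
a=cv2.imread("pics/top0.png")[145:265,215:365]
cv2.imwrite("pics/top0z.png",cv2.resize(a,None,fx=5,fy=5,interpolation=cv2.INTER_CUBIC))
a=cv2.imread("pics/scene0.png")[170:285,195:355]
cv2.imwrite("pics/scene0z.png",cv2.resize(a,None,fx=5,fy=5,interpolation=cv2.INTER_CUBIC))
E
```

```text
(no output)
```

View pics/top0z.png

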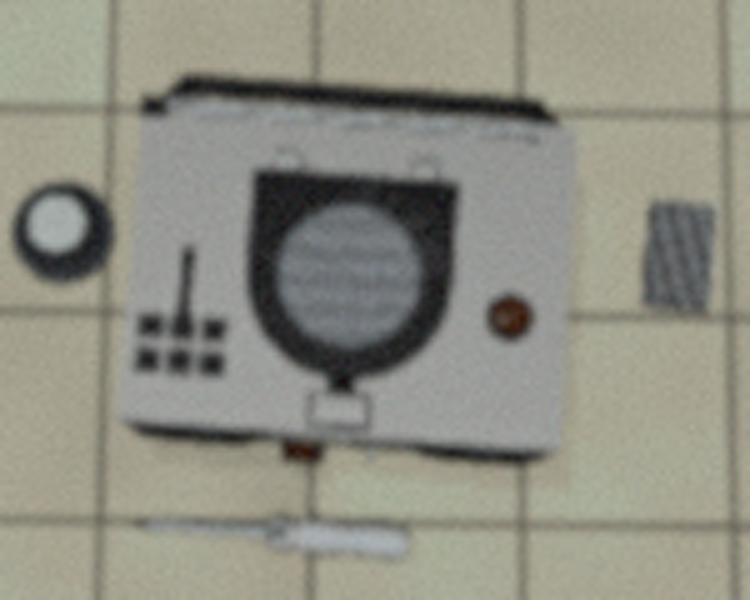

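View pics/scene0z.png

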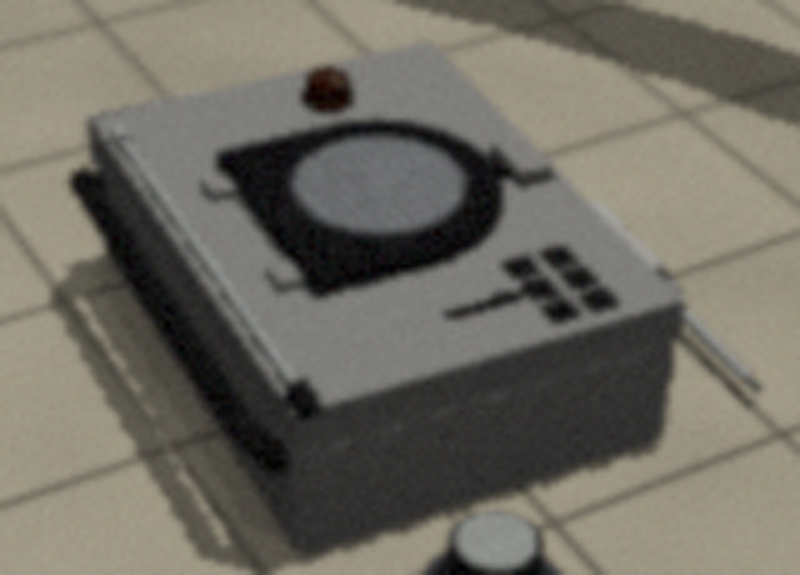

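```bash
cat > h.py <<'E'
import numpy as np
def ray(cal,px,z):
    f=210/np.tan(np.radians(cal["vertical_fov"])/2)
    d=np.array([(px[0]-cal["cx"])/f,(px[1]-cal["cy"])/f,1.])
    R=np.array(cal["R"]);t=np.array(cal["t"]); c=-R.T@t; d=R.T@d
    return c+d*(z-c[2])/d[2]
def proj(cal,X):
    f=210/np.tan(np.radians(cal["vertical_fov"])/2)
    p=np.array(cal["R"])@np.array(X)+cal["t"]
    return np.array([cal["cx"]+f*p[0]/p[2],cal["cy"]+f*p[1]/p[2]])
def fit(loc,w):
    loc=np.array(loc)[:,:2];w=np.array(w)[:,:2]
    a=loc-loc.mean(0);b=w-w.mean(0)
    th=np.arctan2((a[:,0]*b[:,1]-a[:,1]*b[:,0]).sum(),(a*b).sum())
    R=np.array([[np.cos(th),-np.sin(th)],[np.sin(th),np.cos(th)]])
    t=w.mean(0)-R@loc.mean(0)
    return th,t,w-(loc@R.T+t)
E
python3 - <<'E'
from h import *
from plant import r
np.set_printoptions(precision=4,suppress=True)
c=r.get_calibration("top")
Z=lambda p:((p[0]+.5)/5-.5+215,(p[1]+.5)/5-.5+145)
L=[((257,172),(70,75,123)),((457,185),(70,-75,123)),((345,378),(-80,0,123)),((338,411),(-102,0,120)),
((120,420),(-120,160,110)),((553,452),(-120,-160,110)),((575,125),(120,-160,110))]
loc=[np.array(l)/1000 for _,l in L]; w=[ray(c,Z(p),l[2]/1000) for p,l in L]
th,t,res=fit(loc,w);print(np.degrees(th),t);print(res*1000)
c=r.get_calibration("scene")
Z=lambda p:((p[0]+.5)/5-.5+195,(p[1]+.5)/5-.5+170)
L=[((430,45),(-120,-160,110)),((683,295),(-120,160,110)),((310,408),(120,160,110)),((95,120),(120,-160,110)),((218,152),(70,-75,123)),((318,290),(70,75,123))]
loc=[np.array(l)/1000 for _,l in L]; w=[ray(c,Z(p),l[2]/1000) for p,l in L]
th,t,res=fit(loc,w);print(np.degrees(th),t);print(res*1000)
k=r.get_calibration("top");Z=lambda p:((p[0]+.5)/5-.5+215,(p[1]+.5)/5-.5+145)
print("knob",ray(k,Z((510,317)),.12))
from scipy.spatial.transform import Rotation as Ro
s=r.get_state();print(Ro.from_quat(s["eef_rot"]).as_matrix())
cw=r.get_calibration("wrist");Rw=Ro.from_quat(s["eef_rot"]).as_matrix()
print("cam in tool",Rw.T@(-np.array(cw["R"]).T@cw["t"]-s["tool_pos"]), np.array(cw["R"])@Rw)
E
```

```text
-3.4865327270937625 [0.5557 0.0168]
[[-2.8105 -3.1065]
 [-2.022   1.2614]
 [ 1.3893 -2.4586]
 [-0.107   1.008 ]
 [ 1.241  -2.9438]
 [ 0.376   4.8455]
 [ 1.9333  1.3941]]
-2.8883902517109106 [0.5543 0.0169]
[[ 2.6427  4.8766]
 [ 1.7541 -4.7641]
 [-5.9926 -4.4375]
 [-2.1861  0.0559]
 [-0.4101  0.6445]
 [ 4.192   3.6246]]
knob [ 0.5229 -0.0994  0.12  ]
[[-0.9306 -0.0007  0.3661]
 [-0.3661  0.0015 -0.9306]
 [ 0.0001 -1.     -0.0016]]
cam in tool [-0.0766  0.0205  0.0001] [[-0.0003 -0.0011  1.    ]
 [ 0.9558 -0.2939 -0.    ]
 [ 0.2939  0.9558  0.0012]]
```

The radio comes out at about (0.555, 0.017) with yaw near -3.3°, and both views agree. I'll move over it first, then refine the pose with the wrist camera.

>>> arm_command --deltas '[{"dx":-0.03,"dz":-0.031,"wy":-0.15},{"dx":-0.06,"dz":-0.063,"wy":-0.3},{"dx":-0.093,"dz":-0.096,"wy":-0.45},{"dx":-0.125,"dz":-0.13,"wy":-0.6},{"dx":-0.158,"dz":-0.165,"wy":-0.75}]' --claw -0.1

```text
invalid input at $.deltas[0]: expected keys dx, dy, dz, wx, wy, wz
```

```bash
cat >> h.py <<'E'
from scipy.spatial.transform import Rotation as Ro
def target(TH,phi):
    # jaw z along radio x, tilted up by phi (deg) at back
    c,s=np.cos(np.radians(phi)),np.sin(np.radians(phi))
    ex=np.array([np.cos(TH),np.sin(TH),0]);ez=np.array([0,0,1.])
    z=c*ex+s*ez; y=s*ex-c*ez; x=np.cross(y,z)
    return np.column_stack([x,y,z])
def delta(p0,R0,p1,R1):
    d=R0.T@(np.array(p1)-p0); w=Ro.from_matrix(R0.T@R1).as_rotvec()/np.radians(45)
    return np.round(d,4),np.round(w,3)
E
python3 - <<'E'
from h import *
from plant import r
s=r.get_state();R=Ro.from_quat(s["eef_rot"]).as_matrix()
print(s["clock"],s["tool_pos"],s["opening"],s["q"]);print(delta(s["tool_pos"],R,[.46,.02,.4],target(-.056,0)))
E
```

```text
0.1 [ 0.22865134 -0.58135021  0.40399464] 1.0035570880167561 [ 1.2298184   0.6898807  -0.1944995   1.56626611  0.15730081  0.90246335
 -0.21507872]
(array([-0.4355,  0.0047, -0.4749]), array([ 2.000e-03, -1.451e+00, -1.000e-03]))
```

>>> arm_command --deltas '[{"dx":-0.03,"dy":0,"dz":-0.031,"wx":0,"wy":-0.15,"wz":0},{"dx":-0.06,"dy":0,"dz":-0.063,"wx":0,"wy":-0.3,"wz":0},{"dx":-0.093,"dy":0,"dz":-0.096,"wx":0,"wy":-0.45,"wz":0},{"dx":-0.125,"dy":0,"dz":-0.13,"wx":0,"wy":-0.6,"wz":0},{"dx":-0.158,"dy":0,"dz":-0.165,"wx":0,"wy":-0.75,"wz":0}]' --claw -0.1

```text
clock: 0.6
tool_pos: [0.3157, -0.3686, 0.4046]
eef_rot: [-0.329, 0.626, -0.626, 0.329]
contact_force: [1.6, -0.8, -0.7]
opening: 0.573
```

```bash

python3 - <<'E'
from h import *
from plant import r
s=r.get_state();R=Ro.from_quat(s["eef_rot"]).as_matrix()
print(s["clock"],s["tool_pos"],s["opening"],s["q"]);print(delta(s["tool_pos"],R,[.46,.02,.4],target(-.056,0)))
E
```

```text
0.6 [ 0.31565265 -0.36855739  0.4045965 ] 0.5729540654458606 [ 1.00106678  0.52443947 -0.35803908  1.97100459  0.27799719  0.69336065
 -0.13092483]
(array([-0.4019,  0.0046, -0.1013]), array([ 0.   , -0.696, -0.   ]))
```

>>> arm_command --deltas '[{"dx":-0.045,"dy":0,"dz":-0.012,"wx":0,"wy":-0.15,"wz":0},{"dx":-0.09,"dy":0,"dz":-0.024,"wx":0,"wy":-0.3,"wz":0},{"dx":-0.135,"dy":0,"dz":-0.036,"wx":0,"wy":-0.45,"wz":0},{"dx":-0.18,"dy":0,"dz":-0.048,"wx":0,"wy":-0.6,"wz":0},{"dx":-0.225,"dy":0,"dz":-0.06,"wx":0,"wy":-0.69,"wz":0}]'

```text
clock: 1.1
tool_pos: [0.3946, -0.1495, 0.4047]
eef_rot: [-0.484, 0.515, -0.515, 0.484]
contact_force: [1.3, -0.4, 0.0]
opening: 0.445
```

```bash

python3 - <<'E'
from h import *
from plant import r
s=r.get_state();R=Ro.from_quat(s["eef_rot"]).as_matrix()
print(s["clock"],s["tool_pos"],s["opening"],s["q"]);print(delta(s["tool_pos"],R,[.46,.02,.4],target(-.056,0)))
E
```

```text
1.1 [ 0.39464872 -0.14952388  0.40465182] 0.44540243805058904 [ 0.59352875  0.46635821 -0.49896166  2.13454733  0.37653553  0.62508982
 -0.23128214]
(array([-0.1732,  0.0046,  0.0548]), array([ 0.   , -0.007, -0.   ]))
```

>>> arm_command --deltas '[{"dx":-0.045,"dy":0,"dz":0.014,"wx":0,"wy":0,"wz":0},{"dx":-0.09,"dy":0,"dz":0.028,"wx":0,"wy":0,"wz":0},{"dx":-0.135,"dy":0,"dz":0.042,"wx":0,"wy":0,"wz":0},{"dx":-0.163,"dy":0,"dz":0.052,"wx":0,"wy":0,"wz":0},{"dx":-0.173,"dy":0,"dz":0.055,"wx":0,"wy":0,"wz":0}]'

```text
clock: 1.6
tool_pos: [0.4615, 0.0213, 0.4048]
eef_rot: [-0.484, 0.515, -0.515, 0.486]
contact_force: [-0.1, -0.5, 0.5]
opening: 0.446
```

>>> arm_command --deltas '[{"dx":0,"dy":0,"dz":0,"wx":0,"wy":0,"wz":0},{"dx":0,"dy":0,"dz":0,"wx":0,"wy":0,"wz":0},{"dx":0,"dy":0,"dz":0,"wx":0,"wy":0,"wz":0},{"dx":0,"dy":0,"dz":0,"wx":0,"wy":0,"wz":0},{"dx":0,"dy":0,"dz":0,"wx":0,"wy":0,"wz":0}]'

```text
clock: 2.1
tool_pos: [0.4604, 0.0168, 0.4047]
eef_rot: [0.483, -0.516, 0.517, -0.483]
contact_force: [-0.8, -0.4, 0.6]
opening: 0.451
```

```bash

python3 - <<'E'
from h import *
from plant import r
import cv2,pickle
s=r.get_state();R=Ro.from_quat(s["eef_rot"]).as_matrix()
print(s["clock"],s["tool_pos"],s["opening"],s["q"],s["contact_force"],s["moment"]);print(delta(s["tool_pos"],R,[.46,.02,.4],target(-.056,0)))
cal=r.get_calibration("wrist");pickle.dump(cal,open("w1.pkl","wb"))
im=r.snapshot("wrist");cv2.imwrite("pics/w1.png",im[...,::-1])
E
```

```text
2.1 [0.46040769 0.01682394 0.40472328] 0.451249441372085 [ 0.17623354  0.50868851 -0.47237303  2.03343978  0.36098904  0.67987753
 -0.59604099] [-0.78901844 -0.36846182  0.57812963] [-0.04042567 -0.03232633 -0.0110986 ]
(array([-0.0031,  0.0047, -0.0006]), array([ 0.   , -0.014,  0.001]))
```

View pics/w1.png

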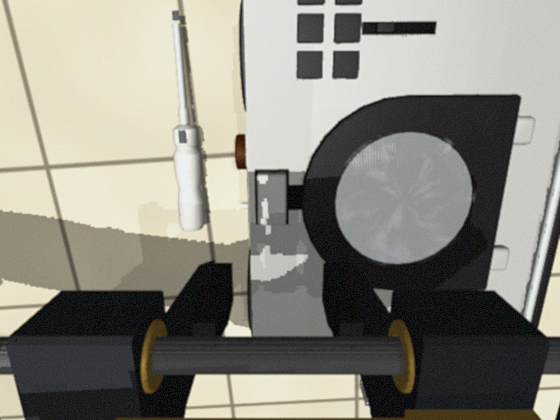

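The wrist view shows the button at about (272,197), the lid's back corners at (519,95) and (487,290), its front edge at (302,197), and the finger tips at the bottom. I'll fit the pose from these.

```bash

python3 - <<'E'
from h import *
import cv2,pickle
im=cv2.imread("pics/w1.png")
cv2.imwrite("pics/w1z.png",cv2.resize(im[150:310,225:425],None,fx=4,fy=3.75,interpolation=cv2.INTER_CUBIC))
c=pickle.load(open("w1.pkl","rb"))
np.set_printoptions(precision=4,suppress=True)
L=[((519,95),(70,75,123)),((487,290),(70,-75,123)),((256,171),(-113,20,120)),((289,170),(-91,20,120)),((290,223),(-91,-20,120)),((257,224),(-113,-20,120))]
loc=[np.array(l)/1000 for _,l in L]; w=[ray(c,p,l[2]/1000) for p,l in L]
th,t,res=fit(loc,w);print(np.degrees(th),t);print(res*1000)
E
```

```text
-3.8415568857738345 [0.559  0.0171]
[[-3.9995 -1.6677]
 [-0.4953  0.2531]
 [-0.1946  0.4173]
 [ 1.8678  1.0244]
 [ 2.984   0.2871]
 [-0.1624 -0.3142]]
```

View pics/w1z.png

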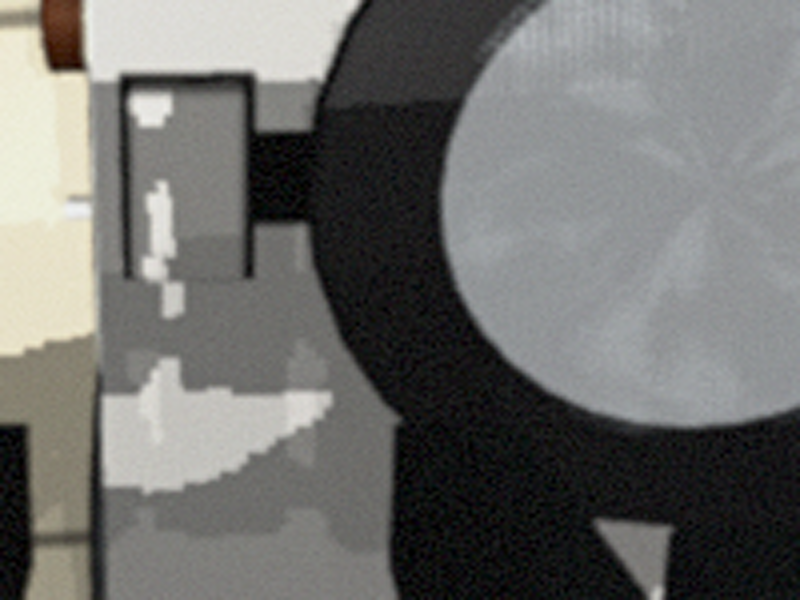

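```bash

python3 - <<'E'
from h import *
import pickle
from plant import r
c=pickle.load(open("w1.pkl","rb"));s=r.get_state();R=Ro.from_quat(s["eef_rot"]).as_matrix()
np.set_printoptions(precision=4,suppress=True)
print("button",ray(c,(272,197.2),.12), "front",ray(c,(302.5,198),.123))
for zz in (-.0375,-.02,.02,.0375):
  for xx in (-.009,.009): print(zz,xx,proj(c,s["tool_pos"]+R@np.array([xx,.166,zz])))
th=np.radians(-3.5)
for n,cal,g in(("b",c,None),):
  o=ray(c,(272,197.2),.12)[:2]+.102*np.array([np.cos(th),np.sin(th)]);print("origin",o)
E
```

```text
button [0.4576 0.0246 0.12  ] front [0.4801 0.0233 0.123 ]
-0.0375 -0.009 [189.3694 262.5502]
-0.0375 0.009 [192.2212 299.4105]
-0.02 -0.009 [229.7827 262.5376]
-0.02 0.009 [231.3259 299.3968]
0.02 -0.009 [322.1438 262.5088]
0.02 0.009 [320.6968 299.3658]
0.0375 -0.009 [362.5465 262.4962]
0.0375 0.009 [359.7916 299.3522]
origin [0.5594 0.0184]
```

```bash
cat >> h.py <<'E'
TH=-0.061; PHI=12.0
def tcp_for_corner(c,phi=PHI,zt=-.0325):
    R=target(TH,phi); return np.array(c)-R@np.array([0,.166,zt]),R
E
python3 - <<'E'
from h import *
from plant import r
s=r.get_state();R=Ro.from_quat(s["eef_rot"]).as_matrix()
p,R1=tcp_for_corner([.450,.0249,.150]);print(p,delta(s["tool_pos"],R,p,R1),s["clock"])
E
```

```text
[0.44728152 0.02506603 0.31912963] (array([-0.0071,  0.0856, -0.0137]), array([ 0.267, -0.007,  0.001])) 2.15
```

>>> arm_command --deltas '[{"dx":-0.001,"dy":0.015,"dz":-0.002,"wx":0.05,"wy":0,"wz":0},{"dx":-0.003,"dy":0.035,"dz":-0.006,"wx":0.12,"wy":-0.004,"wz":0},{"dx":-0.005,"dy":0.06,"dz":-0.01,"wx":0.19,"wy":-0.007,"wz":0},{"dx":-0.007,"dy":0.078,"dz":-0.0135,"wx":0.25,"wy":-0.007,"wz":0},{"dx":-0.007,"dy":0.0855,"dz":-0.0137,"wx":0.267,"wy":-0.007,"wz":0}]'

```text
clock: 2.65
tool_pos: [0.4462, 0.026, 0.3181]
eef_rot: [0.433, -0.458, 0.565, -0.533]
contact_force: [-0.5, -0.4, -0.3]
opening: 0.45
```

>>> arm_command --deltas '[{"dx":0,"dy":0,"dz":0,"wx":0,"wy":0,"wz":0},{"dx":0,"dy":0,"dz":0,"wx":0,"wy":0,"wz":0},{"dx":0,"dy":0,"dz":0,"wx":0,"wy":0,"wz":0},{"dx":0,"dy":0,"dz":0,"wx":0,"wy":0,"wz":0},{"dx":0,"dy":0,"dz":0,"wx":0,"wy":0,"wz":0}]'

```text
clock: 3.15
tool_pos: [0.4476, 0.0254, 0.3196]
eef_rot: [0.431, -0.458, 0.566, -0.533]
contact_force: [-0.1, -0.0, 0.3]
opening: 0.452
```

```bash
cat > look.py <<'E'
from h import *
from plant import r
import cv2,pickle,sys
np.set_printoptions(precision=4,suppress=True)
s=r.get_state();R=Ro.from_quat(s["eef_rot"]).as_matrix()
f=s["tool_pos"]+R@np.array([0,.166,-.0325]);l=s["tool_pos"]+R@np.array([0,.166,.02])
print(s["clock"],"tcp",s["tool_pos"],"front corner",f,"lid corner",l,"phi",np.degrees(np.arcsin(R[2,2])),"open",s["opening"]);print("F",s["contact_force"],"M",s["moment"])
if len(sys.argv)>2:
    n=sys.argv[1];c=r.get_calibration(n);im=r.snapshot(n)[...,::-1];pickle.dump(c,open(sys.argv[2]+".pkl","wb"))
    if n=="scene": im=cv2.resize(im[140:300,180:380],None,fx=4,fy=3.75,interpolation=cv2.INTER_CUBIC)
    cv2.imwrite(f"pics/{sys.argv[2]}.png",im)
E
python3 look.py wrist w2
```

```text
3.15 tcp [0.4476 0.0254 0.3196] front corner [0.4506 0.0253 0.1505] lid corner [0.5018 0.0222 0.1615] phi 12.06936669034758 open 0.45237476412893
F [-0.1074 -0.0408  0.2578] M [-0.0942  0.1439 -0.002 ]
```

View pics/w2.png

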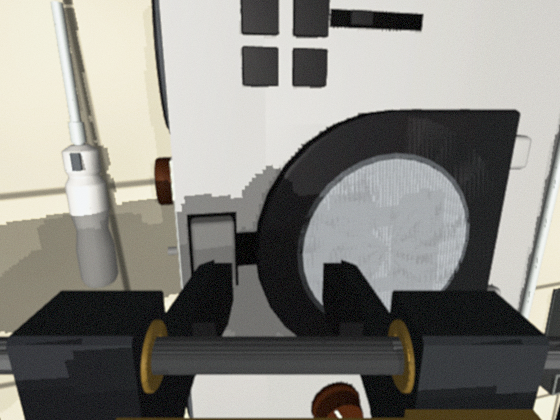

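```bash
python3 - <<'E'
from h import *
import pickle
c=pickle.load(open("w2.pkl","rb"))
for p in((190,216),(235,216),(237,283)):print(ray(c,p,.12))
print("front edge",ray(c,(259,235),.123), "lid BL",ray(c,(518,110),.123))
B=np.array([.4565,.0246])
u=np.array([np.cos(-.061),np.sin(-.061)]);v=np.array([-u[1],u[0]])
for a,b in((-11,20),(11,20),(11,-20)):print(B+u*a/1e3+v*b/1e3)
E
```

```text
[0.44768002 0.04679536 0.12      ]
[0.46991698 0.04398589 0.12      ]
[0.46742828 0.00597982 0.12      ]
front edge [0.48107858 0.03310765 0.123     ] lid BL [0.62921908 0.08606984 0.123     ]
[0.4467397  0.04523339]
[0.46869878 0.04389222]
[0.4662603  0.00396661]
```

Hand is aligned. Button centre is about (0.4577, 0.025), under the front finger, and the rear finger is 22 mm in over the lid's front edge. Descending to just above it.

>>> arm_command --deltas '[{"dx":0,"dy":0.006,"dz":-0.001,"wx":0,"wy":0,"wz":0},{"dx":0,"dy":0.013,"dz":-0.003,"wx":0,"wy":0,"wz":0},{"dx":0,"dy":0.019,"dz":-0.004,"wx":0,"wy":0,"wz":0},{"dx":0,"dy":0.024,"dz":-0.005,"wx":0,"wy":0,"wz":0},{"dx":0,"dy":0.026,"dz":-0.0055,"wx":0,"wy":0,"wz":0}]'

```text
clock: 3.7
tool_pos: [0.4471, 0.0253, 0.295]
eef_rot: [0.434, -0.459, 0.565, -0.531]
contact_force: [0.7, -0.4, 1.0]
opening: 0.448
```

>>> arm_command --deltas '[{"dx":0,"dy":0,"dz":0,"wx":0,"wy":0,"wz":0},{"dx":0,"dy":0,"dz":0,"wx":0,"wy":0,"wz":0},{"dx":0,"dy":0,"dz":0,"wx":0,"wy":0,"wz":0},{"dx":0,"dy":0,"dz":0,"wx":0,"wy":0,"wz":0},{"dx":0,"dy":0,"dz":0,"wx":0,"wy":0,"wz":0}]'

```text
clock: 4.2
tool_pos: [0.4473, 0.0253, 0.2957]
eef_rot: [0.434, -0.458, 0.566, -0.531]
contact_force: [-0.5, 0.3, 0.5]
opening: 0.444
```

```bash
python3 look.py scene s2; python3 look.py wrist w3
```

```text
4.2 tcp [0.4473 0.0253 0.2957] front corner [0.4493 0.0245 0.1266] lid corner [0.5006 0.0215 0.1373] phi 11.766864463654636 open 0.44426108906945705
F [-0.4708  0.3363  0.4956] M [-0.0347  0.1165 -0.0806]
4.25 tcp [0.4473 0.0253 0.2957] front corner [0.4493 0.0245 0.1266] lid corner [0.5006 0.0215 0.1373] phi 11.7624666921856 open 0.4493421094800412
F [0.4009 0.4372 0.0683] M [0.027  0.1229 0.038 ]
```

View pics/s2.png

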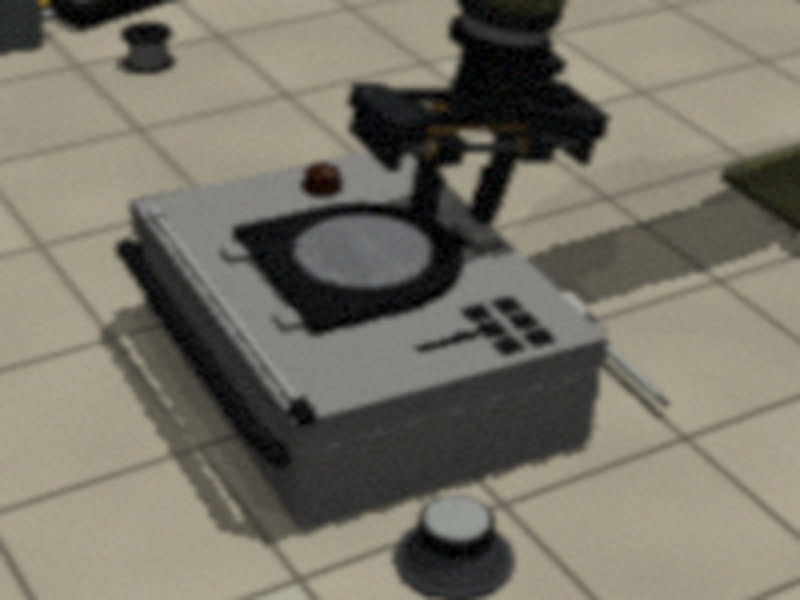

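View pics/w3.png

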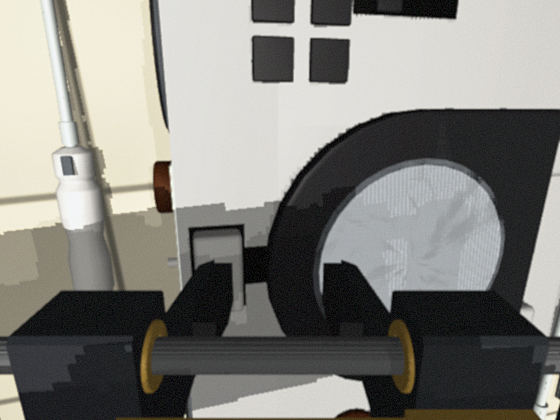

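>>> arm_command --deltas '[{"dx":0,"dy":0.002,"dz":0,"wx":0,"wy":0,"wz":0},{"dx":0,"dy":0.004,"dz":0,"wx":0,"wy":0,"wz":0},{"dx":0,"dy":0.006,"dz":0,"wx":0,"wy":0,"wz":0},{"dx":0,"dy":0.007,"dz":0,"wx":0,"wy":0,"wz":0},{"dx":0,"dy":0.007,"dz":0,"wx":0,"wy":0,"wz":0}]'

```text
clock: 4.8
tool_pos: [0.4487, 0.0251, 0.2886]
eef_rot: [0.434, -0.459, 0.566, -0.531]
contact_force: [0.4, -0.3, 0.8]
opening: 0.45
```

```bash
python3 look.py
```

```text
4.8 tcp [0.4487 0.0251 0.2886] front corner [0.4506 0.0243 0.1195] lid corner [0.5019 0.0213 0.1302] phi 11.736095983390296 open 0.4501300931396602
F [ 0.4216 -0.3476  0.7895] M [ 0.0329  0.1573 -0.0276]
```

>>> arm_command --deltas '[{"dx":0,"dy":0.001,"dz":-0.0002,"wx":0,"wy":0,"wz":0},{"dx":0,"dy":0.002,"dz":-0.0004,"wx":0,"wy":0,"wz":0},{"dx":0,"dy":0.002,"dz":-0.0004,"wx":0,"wy":0,"wz":0},{"dx":0,"dy":0.002,"dz":-0.0004,"wx":0,"wy":0,"wz":0},{"dx":0,"dy":0.002,"dz":-0.0004,"wx":0,"wy":0,"wz":0}]'

```text
clock: 5.3
tool_pos: [0.4486, 0.0251, 0.2867]
eef_rot: [0.434, -0.458, 0.566, -0.531]
contact_force: [-1.0, 0.2, 2.1]
opening: 0.449
```

```bash
python3 look.py
```

```text
5.3 tcp [0.4486 0.0251 0.2867] front corner [0.4506 0.0243 0.1176] lid corner [0.5019 0.0213 0.1283] phi 11.747315777583317 open 0.4492975536844072
F [-0.9975  0.2007  2.0858] M [-0.1086  0.243  -0.0076]
```

>>> arm_command --deltas '[{"dx":0,"dy":0.001,"dz":-0.0002,"wx":0,"wy":0,"wz":0},{"dx":0,"dy":0.0015,"dz":-0.0003,"wx":0,"wy":0,"wz":0},{"dx":0,"dy":0.002,"dz":-0.0004,"wx":0,"wy":0,"wz":0},{"dx":0,"dy":0.002,"dz":-0.0004,"wx":0,"wy":0,"wz":0},{"dx":0,"dy":0.002,"dz":-0.0004,"wx":0,"wy":0,"wz":0}]'

```text
clock: 5.8
tool_pos: [0.4487, 0.0251, 0.2847]
eef_rot: [0.434, -0.458, 0.566, -0.531]
contact_force: [-1.4, -0.4, 5.2]
opening: 0.451
```

```bash
python3 look.py wrist w4
```

```text
5.8 tcp [0.4487 0.0251 0.2847] front corner [0.4506 0.0243 0.1156] lid corner [0.5019 0.0213 0.1263] phi 11.751564243033664 open 0.4509749641807356
F [-1.3578 -0.3808  5.2153] M [-0.101   0.3036  0.015 ]
```

View pics/w4.png

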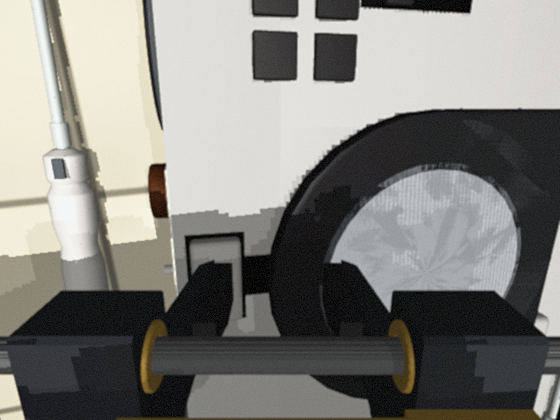

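>>> arm_command --deltas '[{"dx":0,"dy":0.0005,"dz":-0.0001,"wx":0,"wy":0,"wz":0},{"dx":0,"dy":0.001,"dz":-0.0002,"wx":0,"wy":0,"wz":0},{"dx":0,"dy":0.001,"dz":-0.0002,"wx":0,"wy":0,"wz":0},{"dx":0,"dy":0.001,"dz":-0.0002,"wx":0,"wy":0,"wz":0},{"dx":0,"dy":0.001,"dz":-0.0002,"wx":0,"wy":0,"wz":0}]'

```text
clock: 6.35
tool_pos: [0.4487, 0.0251, 0.2837]
eef_rot: [0.434, -0.458, 0.566, -0.531]
contact_force: [-2.5, -0.2, 5.7]
opening: 0.451
```

```bash
python3 look.py wrist w5; python3 -c "
import cv2,numpy as np
a=[cv2.resize(cv2.imread(f'pics/{n}.png')[100:330,200:560],None,fx=1.1,fy=1.3) for n in('w4','w5')]
cv2.imwrite('pics/cmp.png',np.vstack(a))"
```

```text
6.35 tcp [0.4487 0.0251 0.2837] front corner [0.4506 0.0243 0.1146] lid corner [0.5019 0.0213 0.1253] phi 11.7539034789964 open 0.45097074748182264
F [-2.5018 -0.2481  5.6745] M [-0.0797  0.3825 -0.0343]
```

View pics/cmp.png

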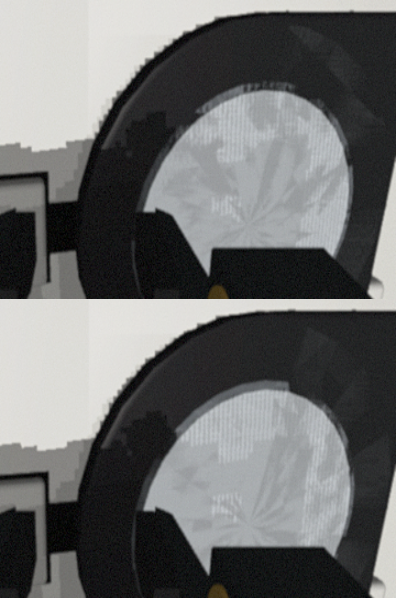

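The lid's front side wall is now visible, so it has come off the catch and rests on the rear finger, about 2 mm up. Next I'll compute the guided arc, keeping the rear fingertip on the outer face.

```bash
cat > plan.py <<'E'
from h import *
B=np.array([.4577,.0250]); u=np.array([np.cos(TH),np.sin(TH)]); O=B+.102*u
RHO=.128
def phi(t): return float(np.interp(t,[0,.06,.8,2],[11.75,11.75,0,0]))
def pose(t,rho=RHO):
    s=.070-rho*np.cos(t)+.011*np.sin(t); z=.112+rho*np.sin(t)+.011*np.cos(t)
    c=np.array([*(O+u*s),z]); R=target(TH,phi(t))
    return c-R@np.array([0,.166,.02]),R
def theta(s,rot,zt=.02):
    R=Ro.from_quat(rot).as_matrix(); c=s+R@np.array([0,.166,zt]); q=np.array([(c[:2]-O)@u-.07,c[2]-.112])
    n=np.hypot(*q); return np.arctan2(q[1],-q[0])-np.arcsin(.011/n), np.sqrt(n*n-.011**2)
if __name__=="__main__":
    import sys
    ts=[.018]
    ends=[.06,.15,.27,.39,.51,.63,.75,.87,.98,1.08,1.17,1.25]
    for e in ends:
        t0=ts[-1];p0,R0=pose(t0); print("to",e)
        for k in range(1,6):
            t=t0+(e-t0)*k/5;d,w=delta(p0,R0,*pose(t));print("   ",d,w)
        ts.append(e)
    from plant import r
    s=r.get_state();print(theta(s["tool_pos"],s["eef_rot"]),s["tool_pos"],pose(.018)[0])
E
python3 plan.py
```

```text
to 0.06
    [-0.     -0.001   0.0003] [0. 0. 0.]
    [-0.     -0.0021  0.0007] [0. 0. 0.]
    [ 0.     -0.0031  0.001 ] [0. 0. 0.]
    [-0.     -0.0041  0.0014] [0. 0. 0.]
    [ 0.     -0.0051  0.0017] [0. 0. 0.]
to 0.15
    [-0.     -0.0023  0.0016] [-0.006  0.    -0.   ]
    [-0.     -0.0045  0.0033] [-0.013  0.    -0.   ]
    [-0.     -0.0067  0.005 ] [-0.019  0.    -0.   ]
    [ 0.     -0.0089  0.0068] [-0.025 -0.     0.   ]
    [ 0.     -0.0111  0.0086] [-0.032 -0.     0.   ]
to 0.27
    [-0.     -0.0029  0.0024] [-0.008 -0.    -0.   ]
    [-0.     -0.0058  0.0048] [-0.017  0.    -0.   ]
    [ 0.     -0.0087  0.0074] [-0.025 -0.    -0.   ]
    [-0.     -0.0115  0.0099] [-0.034  0.    -0.   ]
    [ 0.     -0.0143  0.0126] [-0.042  0.    -0.   ]
to 0.39
    [ 0.     -0.0028  0.0026] [-0.008  0.     0.   ]
    [ 0.     -0.0056  0.0053] [-0.017 -0.     0.   ]
    [-0.     -0.0083  0.0081] [-0.025  0.    -0.   ]
    [-0.     -0.011   0.0109] [-0.034 -0.    -0.   ]
    [-0.     -0.0136  0.0137] [-0.042 -0.     0.   ]
to 0.51
    [-0.     -0.0027  0.0028] [-0.008  0.     0.   ]
    [ 0
[... 1312 characters left out ...]
45] [0. 0. 0.]
    [ 0.     -0.0035  0.0069] [0. 0. 0.]
    [ 0.     -0.0046  0.0092] [0. 0. 0.]
    [ 0.     -0.0056  0.0115] [0. 0. 0.]
to 1.17
    [ 0.     -0.0009  0.0021] [0. 0. 0.]
    [-0.     -0.0017  0.0043] [0. 0. 0.]
    [ 0.     -0.0026  0.0064] [0. 0. 0.]
    [ 0.     -0.0033  0.0086] [0. 0. 0.]
    [ 0.     -0.0041  0.0108] [0. 0. 0.]
to 1.25
    [ 0.     -0.0006  0.002 ] [0. 0. 0.]
    [ 0.     -0.0012  0.0039] [0. 0. 0.]
    [-0.     -0.0018  0.0059] [0. 0. 0.]
    [ 0.     -0.0023  0.0079] [0. 0. 0.]
    [ 0.     -0.0028  0.0099] [0. 0. 0.]
(np.float64(0.017951450399983804), np.float64(0.1278578406348868)) [0.44865269 0.02512871 0.28373652] [0.44855033 0.02555882 0.28375081]
```

>>> arm_command --deltas '[{"dx":0,"dy":-0.001,"dz":0.0003,"wx":0,"wy":0,"wz":0},{"dx":0,"dy":-0.002,"dz":0.0007,"wx":0,"wy":0,"wz":0},{"dx":0,"dy":-0.003,"dz":0.001,"wx":0,"wy":0,"wz":0},{"dx":0,"dy":-0.004,"dz":0.0013,"wx":0,"wy":0,"wz":0},{"dx":0,"dy":-0.005,"dz":0.0017,"wx":0,"wy":0,"wz":0}]'

```text
clock: 6.9
tool_pos: [0.4495, 0.0252, 0.2889]
eef_rot: [0.434, -0.458, 0.566, -0.531]
contact_force: [-0.1, 0.3, 0.0]
opening: 0.452
```

```bash
python3 look.py scene s6; python3 plan.py|tail -1;python3 look.py wrist w6
```

```text
6.9 tcp [0.4495 0.0252 0.2889] front corner [0.4514 0.0244 0.1197] lid corner [0.5028 0.0214 0.1304] phi 11.75082132917836 open 0.45233348767312787
F [-0.0839  0.3292  0.0184] M [-0.0394  0.0935 -0.0035]
(np.float64(0.05964646229220549), np.float64(0.12763990272544626)) [0.44951638 0.02528445 0.28902241] [0.44855033 0.02555882 0.28375081]
6.95 tcp [0.4495 0.0253 0.289 ] front corner [0.4515 0.0245 0.1199] lid corner [0.5028 0.0215 0.1306] phi 11.765204881634094 open 0.4527354393505027
F [ 0.4753  0.9606 -0.5151] M [-0.0171  0.1446  0.0242]
```

View pics/s6.png

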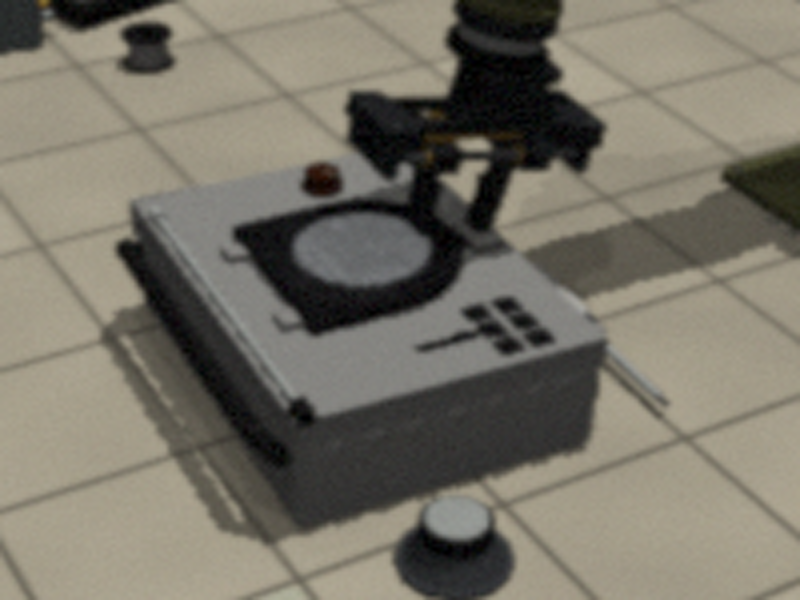

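View pics/w6.png

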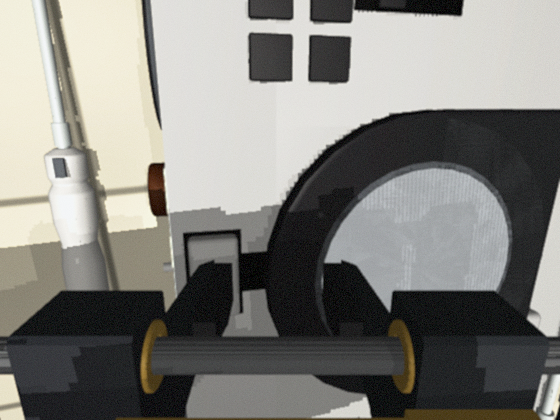

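The force is back to zero and the lid looks shut. Either it never released, or the rear finger held it and it caught again. I'll retry with more tilt for clearance over the lid, press fully, and raise the rear finger by rotation while the button stays down.

```bash
python3 - <<'E'
from h import *
from plant import r
s=r.get_state();R=Ro.from_quat(s["eef_rot"]).as_matrix()
np.set_printoptions(precision=4,suppress=True)
p0=s["tool_pos"];R0=R
for c,ph in(([.4515,.0247,.121],15),([.4515,.0247,.1145],15),([.4515,.0247,.1135],15),([.4515,.0247,.1135],18),([.4515,.0247,.1135],21),([.4515,.0247,.1135],24)):
    p,R1=tcp_for_corner(c,ph);print(c,ph,delta(p0,R0,p,R1),"lidcorner z",(p+R1@[0,.166,.02])[2]);p0,R0=p,R1
E
```

```text
[0.4515, 0.0247, 0.121] 15 (array([ 0.0004, -0.0027, -0.0092]), array([0.072, 0.003, 0.005])) lidcorner z 0.13458799986788234
[0.4515, 0.0247, 0.1145] 15 (array([ 0.    ,  0.0063, -0.0017]), array([0., 0., 0.])) lidcorner z 0.12808799986788233
[0.4515, 0.0247, 0.1135] 15 (array([ 0.    ,  0.001 , -0.0003]), array([0., 0., 0.])) lidcorner z 0.12708799986788233
[0.4515, 0.0247, 0.1135] 18 (array([ 0.    , -0.0015, -0.0087]), array([ 0.067, -0.   , -0.   ])) lidcorner z 0.12972339220468476
[0.4515, 0.0247, 0.1135] 21 (array([-0.    , -0.0015, -0.0087]), array([ 0.067, -0.   , -0.   ])) lidcorner z 0.13231431735112828
[0.4515, 0.0247, 0.1135] 24 (array([ 0.    , -0.0015, -0.0087]), array([0.067, 0.   , 0.   ])) lidcorner z 0.13485367376147953
```

>>> arm_command --deltas '[{"dx":0,"dy":-0.001,"dz":-0.002,"wx":0.016,"wy":0,"wz":0},{"dx":0,"dy":-0.002,"dz":-0.005,"wx":0.04,"wy":0,"wz":0},{"dx":0,"dy":-0.0027,"dz":-0.008,"wx":0.062,"wy":0.003,"wz":0.003},{"dx":0,"dy":-0.0027,"dz":-0.0092,"wx":0.072,"wy":0.003,"wz":0.005},{"dx":0,"dy":-0.0027,"dz":-0.0092,"wx":0.072,"wy":0.003,"wz":0.005}]'

```text
clock: 7.5
tool_pos: [0.4396, 0.0255, 0.2895]
eef_rot: [0.417, -0.444, 0.578, -0.543]
contact_force: [1.2, -0.5, -0.6]
opening: 0.448
```

>>> arm_command --deltas '[{"dx":0,"dy":0.002,"dz":-0.0005,"wx":0,"wy":0,"wz":0},{"dx":0,"dy":0.004,"dz":-0.001,"wx":0,"wy":0,"wz":0},{"dx":0,"dy":0.005,"dz":-0.0013,"wx":0,"wy":0,"wz":0},{"dx":0,"dy":0.005,"dz":-0.0013,"wx":0,"wy":0,"wz":0},{"dx":0,"dy":0.005,"dz":-0.0013,"wx":0,"wy":0,"wz":0}]'

```text
clock: 8.0
tool_pos: [0.44, 0.0258, 0.2845]
eef_rot: [0.417, -0.444, 0.578, -0.544]
contact_force: [0.2, -0.7, 0.3]
opening: 0.451
```

```bash
python3 look.py scene s7;python3 look.py wrist w7;python3 look.py
```

```text
8.0 tcp [0.44   0.0258 0.2845] front corner [0.4516 0.0251 0.1157] lid corner [0.5022 0.022  0.1293] phi 15.002316305917914 open 0.45066738359774977
F [ 0.2103 -0.7235  0.2718] M [-0.0447  0.0491 -0.0021]
8.05 tcp [0.44   0.0258 0.2845] front corner [0.4516 0.0251 0.1158] lid corner [0.5022 0.022  0.1294] phi 15.004606989886408 open 0.4530954302978947
F [-0.0085 -1.0657 -0.4467] M [0.0022 0.0832 0.019 ]
8.1 tcp [0.4399 0.0257 0.2845] front corner [0.4515 0.0251 0.1158] lid corner [0.5021 0.022  0.1294] phi 15.002759585372665 open 0.44727873866767626
F [ 0.2792 -0.0277  0.7313] M [-0.0506  0.0992  0.007 ]
```

View pics/w7.png

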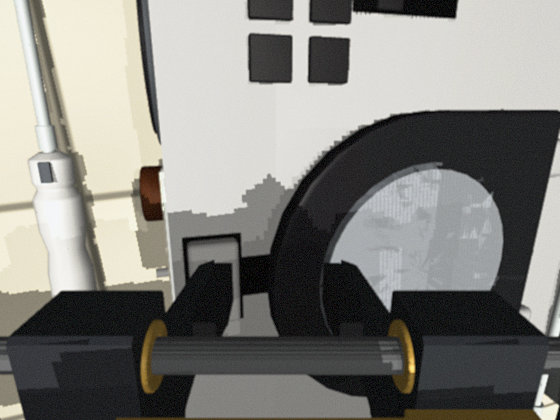

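```bash
python3 - <<'E'
import cv2,numpy as np
a=[cv2.imread(f"pics/{n}.png")[100:350,330:580] for n in("s6","s7")]
cv2.imwrite("pics/c7.png",cv2.resize(np.hstack(a),None,fx=1.6,fy=2,interpolation=cv2.INTER_CUBIC))
b=[cv2.imread(f"pics/{n}.png")[180:340,150:350] for n in("w5","w7")]
cv2.imwrite("pics/d7.png",cv2.resize(np.hstack(b),None,fx=2,fy=3,interpolation=cv2.INTER_CUBIC))
E
```

```text
(no output)
```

View pics/c7.png

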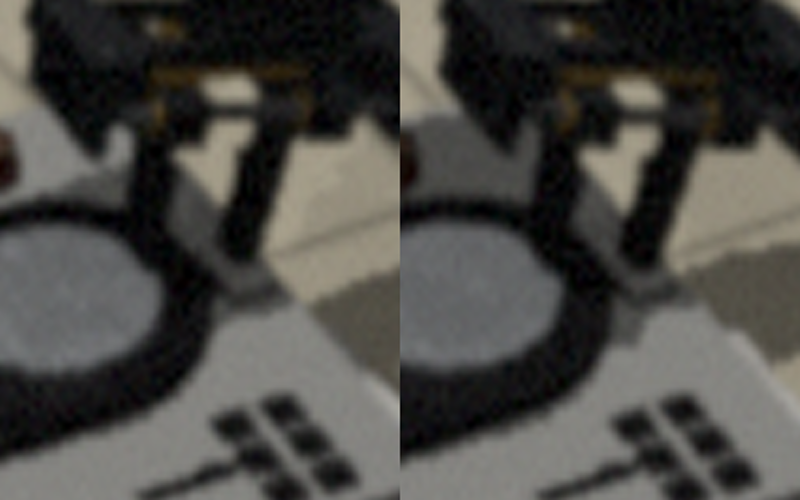

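View pics/d7.png

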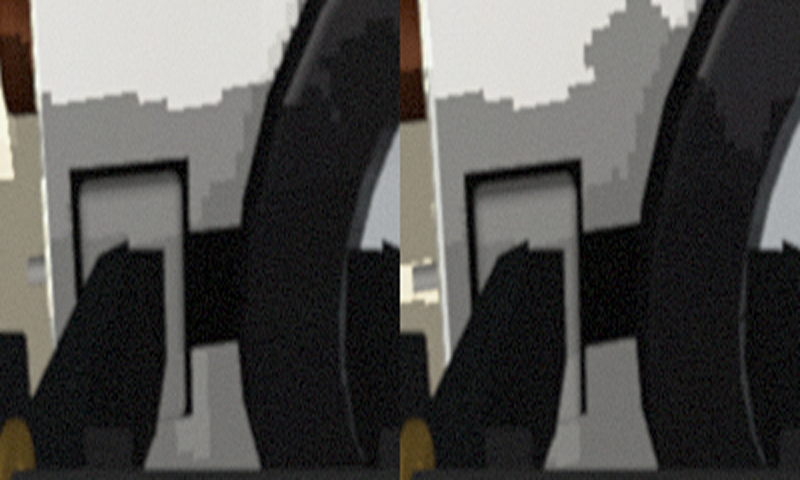

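>>> arm_command --deltas '[{"dx":0,"dy":0.001,"dz":-0.0003,"wx":0,"wy":0,"wz":0},{"dx":0,"dy":0.0015,"dz":-0.0004,"wx":0,"wy":0,"wz":0},{"dx":0,"dy":0.0015,"dz":-0.0004,"wx":0,"wy":0,"wz":0},{"dx":0,"dy":0.0015,"dz":-0.0004,"wx":0,"wy":0,"wz":0},{"dx":0,"dy":0.0015,"dz":-0.0004,"wx":0,"wy":0,"wz":0}]'

```text
clock: 8.6
tool_pos: [0.4399, 0.0257, 0.2832]
eef_rot: [0.417, -0.443, 0.578, -0.544]
contact_force: [0.1, 0.1, 4.7]
opening: 0.45
```

```bash
python3 look.py scene s8;python3 look.py wrist w8;python3 look.py
```

```text
8.6 tcp [0.4399 0.0257 0.2832] front corner [0.4515 0.0251 0.1145] lid corner [0.5022 0.022  0.1281] phi 15.031772700915145 open 0.4503216204645458
F [0.0782 0.0822 4.7069] M [-0.0818  0.1069 -0.0073]
8.65 tcp [0.4399 0.0257 0.2832] front corner [0.4516 0.0251 0.1145] lid corner [0.5022 0.022  0.1281] phi 15.0338298925658 open 0.45025711361831755
F [-0.5407  0.4902  5.0401] M [-0.074   0.1107 -0.0272]
8.7 tcp [0.4399 0.0257 0.2832] front corner [0.4516 0.0251 0.1145] lid corner [0.5022 0.022  0.1281] phi 15.036655714136458 open 0.4515239123489127
F [-0.7931 -0.1674  4.9747] M [-0.0641  0.1278 -0.0157]
```

```bash
python3 - <<'E'
import cv2,numpy as np
a=[cv2.imread(f"pics/{n}.png")[100:350,330:580] for n in("s7","s8")]
cv2.imwrite("pics/c8.png",cv2.resize(np.hstack(a),None,fx=1.6,fy=2,interpolation=cv2.INTER_CUBIC))
b=[cv2.imread(f"pics/{n}.png")[180:340,150:350] for n in("w7","w8")]
cv2.imwrite("pics/d8.png",cv2.resize(np.hstack(b),None,fx=2,fy=3,interpolation=cv2.INTER_CUBIC))
E
```

```text
(no output)
```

View pics/c8.png

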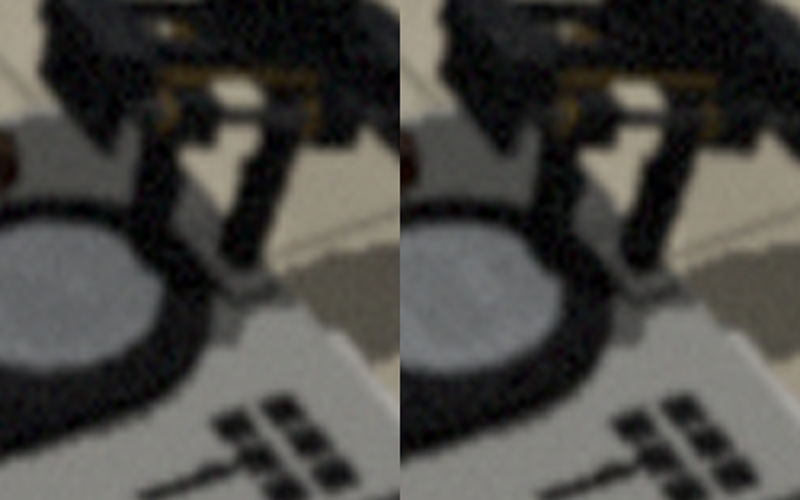

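View pics/d8.png

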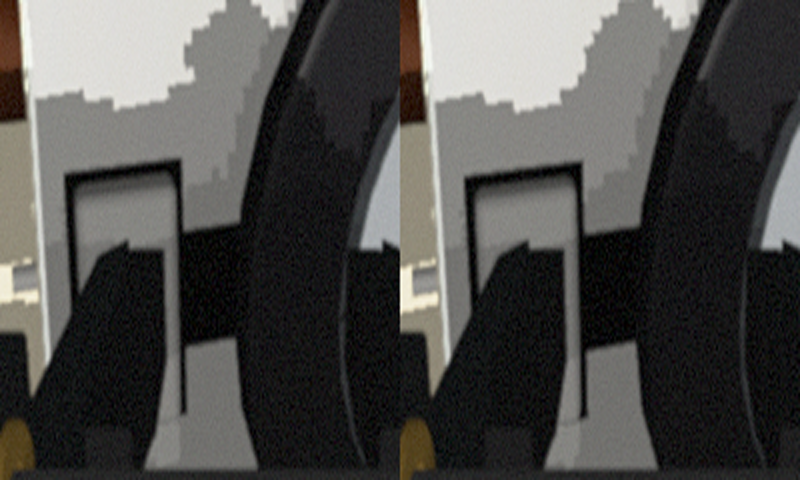

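>>> arm_command --deltas '[{"dx":0,"dy":0.0005,"dz":-0.0001,"wx":0,"wy":0,"wz":0},{"dx":0,"dy":0.001,"dz":-0.0003,"wx":0,"wy":0,"wz":0},{"dx":0,"dy":0.0015,"dz":-0.0004,"wx":0,"wy":0,"wz":0},{"dx":0,"dy":0.0015,"dz":-0.0004,"wx":0,"wy":0,"wz":0},{"dx":0,"dy":0.0015,"dz":-0.0004,"wx":0,"wy":0,"wz":0}]'

```text
clock: 9.2
tool_pos: [0.4398, 0.0257, 0.2819]
eef_rot: [0.417, -0.443, 0.578, -0.544]
contact_force: [-1.8, -0.8, 8.3]
opening: 0.449
```

```bash
python3 look.py scene s9;python3 look.py wrist w9;python3 look.py
```

```text
9.2 tcp [0.4398 0.0257 0.2819] front corner [0.4516 0.0251 0.1131] lid corner [0.5022 0.022  0.1267] phi 15.051004394562677 open 0.4488100402099749
F [-1.7523 -0.8025  8.3166] M [-0.1489  0.1156  0.0295]
9.25 tcp [0.4399 0.0257 0.2819] front corner [0.4516 0.0251 0.1131] lid corner [0.5022 0.022  0.1267] phi 15.051493118518955 open 0.44995128603129286
F [-1.2562 -0.9977  7.5862] M [-0.1111  0.1038  0.0247]
9.3 tcp [0.4399 0.0257 0.2819] front corner [0.4516 0.0251 0.1131] lid corner [0.5022 0.022  0.1268] phi 15.053017343014092 open 0.4460548941933139
F [-0.2178 -0.2363  8.7296] M [-0.1305  0.1982 -0.0213]
```

View pics/w9.png

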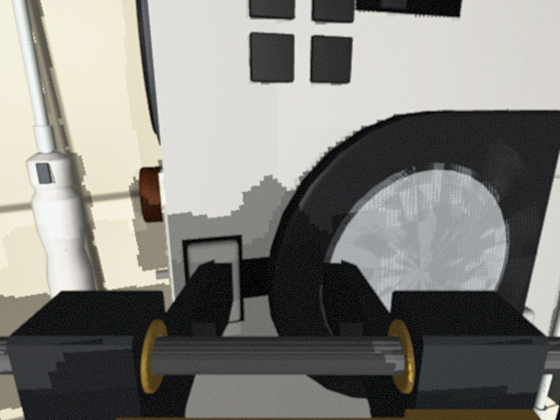

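```bash
python3 - <<'E'
from h import *
import cv2,pickle
for n in("w1","w2","w3","w4","w5","w6","w7","w8","w9"):
    im=cv2.cvtColor(cv2.imread(f"pics/{n}.png"),cv2.COLOR_BGR2GRAY);c=pickle.load(open(n+".pkl","rb"))
    m=(cv2.medianBlur(im,5)>85).astype(np.uint8)
    k,lab,st,cen=cv2.connectedComponentsWithStats(m)
    l=lab[220,430] if n!="w1" else lab[200,400]
    ys,xs=np.where(lab==l); i=xs>np.percentile(xs,99.7); px=(xs.max()+.5,np.median(ys[xs>=xs.max()-1])); py=(np.median(xs[ys<=ys.min()+1]),ys.min()-.5)
    # key corner reference on deck and button
    print(n,px,ray(c,px,.123)[:2],py,ray(c,py,.123)[:2])
E
```

```text
w1 (np.float64(471.5), np.float64(191.5)) [0.60376365 0.01993513] (np.float64(410.0), np.float64(131.5)) [0.55710455 0.06612781]
w2 (np.float64(468.5), np.float64(228.0)) [0.60597925 0.02023529] (np.float64(399.0), np.float64(153.5)) [0.55876943 0.06848135]
w3 (np.float64(503.5), np.float64(238.5)) [0.60572427 0.02207503] (np.float64(429.5), np.float64(158.5)) [0.55888372 0.06864714]
w4 (np.float64(520.5), np.float64(241.0)) [0.60640055 0.02483618] (np.float64(418.0), np.float64(165.5)) [0.54753128 0.06822297]
w5 (np.float64(521.5), np.float64(245.0)) [0.60630101 0.02310211] (np.float64(444.0), np.float64(162.5)) [0.55926855 0.06860366]
w6 (np.float64(511.5), np.float64(232.5)) [0.6056679  0.02816099] (np.float64(428.5), np.float64(163.5)) [0.55631464 0.06779763]
w7 (np.float64(502.5), np.float64(238.0)) [0.60507602 0.02391469] (np.float64(431.0), np.float64(162.5)) [0.55867503 0.06816994]
w8 (np.float64(507.5), np.float64(235.0)) [0.60670319 0.02578649] (np.float64(438.5), np.float64(162.5)) [0.56167331 0.06806808]
w9 (np.float64(508.5), np.float64(241.5)) [0.60651137 0.02271597] (np.float64(438.0), np.float64(163.5)) [0.56040938 0.06796567]
```

The window rim's back edge shifts by about +0.8 mm in w4, w5, w8 and w9. That suggests the lid lifts off while the button is pressed and was caught again when I raised everything together. The button now reads at its hard stop, about 8 N. I'll keep it down and raise only the rear finger by rotating.

```bash
python3 - <<'E'
from h import *
from plant import r
s=r.get_state();R=Ro.from_quat(s["eef_rot"]).as_matrix()
np.set_printoptions(precision=4,suppress=True)
p0=s["tool_pos"];c=p0+R@[0,.166,-.028];print(c)
c=c+[0,0,.0005]
for ph in(17,19,21,23,25):
    p,R1=tcp_for_corner(c,ph,-.028);print(ph,delta(p0,R,p,R1),"lidcorner",(p+R1@[0,.166,.02]))
E
```

```text
[0.4559 0.0248 0.1143]
17 (array([-0.    , -0.0013, -0.0055]), array([ 0.043, -0.   , -0.   ])) lidcorner [0.5017 0.022  0.1288]
19 (array([-0.    , -0.002 , -0.0114]), array([ 0.088, -0.   , -0.   ])) lidcorner [0.5012 0.022  0.1304]
21 (array([-0.    , -0.0025, -0.0172]), array([ 0.132, -0.   , -0.   ])) lidcorner [0.5006 0.0221 0.132 ]
23 (array([-0.    , -0.0028, -0.0231]), array([ 0.177, -0.   , -0.   ])) lidcorner [0.5    0.0221 0.1335]
25 (array([-0.    , -0.0028, -0.029 ]), array([ 0.221, -0.   , -0.   ])) lidcorner [0.4993 0.0222 0.1351]
```

>>> arm_command --deltas '[{"dx":0,"dy":-0.0013,"dz":-0.0055,"wx":0.043,"wy":0,"wz":0},{"dx":0,"dy":-0.002,"dz":-0.0114,"wx":0.088,"wy":0,"wz":0},{"dx":0,"dy":-0.0025,"dz":-0.0172,"wx":0.132,"wy":0,"wz":0},{"dx":0,"dy":-0.0028,"dz":-0.0231,"wx":0.177,"wy":0,"wz":0},{"dx":0,"dy":-0.0028,"dz":-0.029,"wx":0.221,"wy":0,"wz":0}]'

```text
clock: 9.8
tool_pos: [0.4113, 0.0276, 0.2771]
eef_rot: [0.367, -0.391, 0.615, -0.578]
contact_force: [-0.4, -0.7, 6.1]
opening: 0.45
```

```bash
python3 look.py scene s10;python3 look.py wrist w10;python3 look.py
```

```text
9.8 tcp [0.4113 0.0276 0.2771] front corner [0.4523 0.0252 0.113 ] lid corner [0.4997 0.0223 0.1353] phi 25.1334096736366 open 0.4497290520037639
F [-0.3605 -0.7238  6.1437] M [-0.3215  0.2245 -0.1578]
9.85 tcp [0.4106 0.0275 0.2767] front corner [0.4517 0.0252 0.1127] lid corner [0.4992 0.0223 0.135 ] phi 25.160819320321163 open 0.4512491593660848
F [ 2.4981 -0.6765  4.9337] M [-0.1286 -0.6671 -0.0309]
9.9 tcp [0.4111 0.0276 0.2767] front corner [0.4519 0.0252 0.1126] lid corner [0.4994 0.0223 0.1348] phi 25.060231226127083 open 0.4491806822026721
F [ 0.5031 -0.5853  5.3892] M [-0.1048 -0.1063 -0.0643]
```

View pics/w10.png

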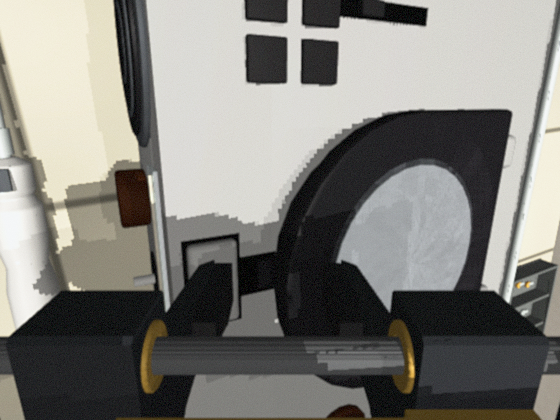

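View pics/s10.png

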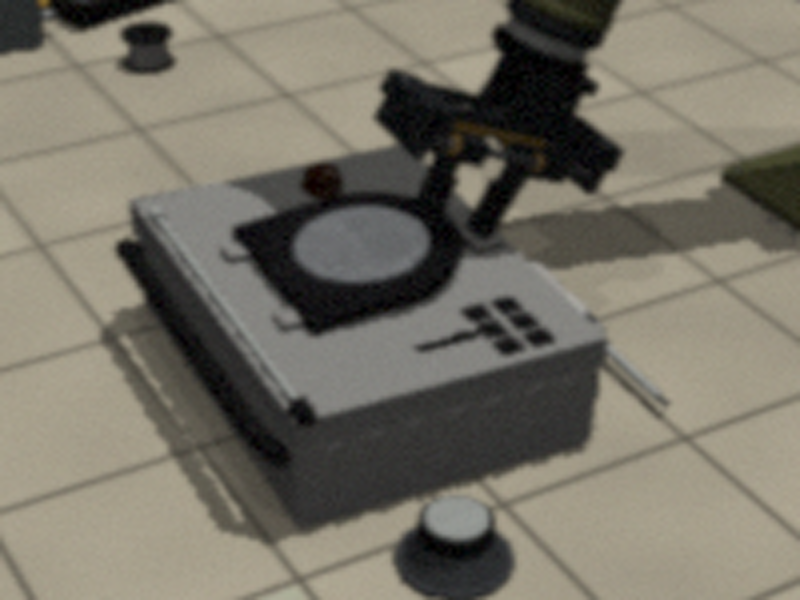

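The lid is clearly up now. Its front rim shows a thick side in the wrist view, and the window moved up in the scene view, while the button stays down. Next I'll plan the guided arc from here.

```bash
cat > plan2.py <<'E'
from plan import *
import plan
from plant import r
np.set_printoptions(precision=4,suppress=True)
s=r.get_state();t0,rho=theta(s["tool_pos"],s["eef_rot"]);print(s["clock"],"theta,rho",t0,rho)
R=Ro.from_quat(s["eef_rot"]).as_matrix()
print("F",s["contact_force"],"phi",np.degrees(np.arcsin(R[2,2])))
plan.phi=lambda t: float(np.interp(t,[.09,.85,2],[25,0,0]))
import sys
p0,R0=s["tool_pos"],R
e0=t0
for e in map(float,sys.argv[1:]):
    print("to",e)
    for k in range(1,6):
        t=e0+(e-e0)*k/5
        rr=RHO+(rho-RHO)*np.clip(1-(t-t0)/.12,0,1)
        d,w=delta(p0,R0,*pose(t,rr));print("   ",d,w)
    p0,R0=pose(e,rr); e0=e
E
python3 plan2.py .17 .28 .40
```

```text
9.9 theta,rho 0.09025636039543264 0.13178172152917383
F [ 0.5031 -0.5853  5.3892] phi 25.060231226127083
to 0.17
    [-0.0003 -0.0017  0.0034] [-0.013  0.    -0.001]
    [-0.0003 -0.0032  0.0066] [-0.025  0.    -0.001]
    [-0.0003 -0.0048  0.0098] [-0.037  0.    -0.001]
    [-0.0003 -0.0063  0.013 ] [-0.048  0.    -0.001]
    [-0.0003 -0.0077  0.0163] [-0.06   0.    -0.001]
to 0.28
    [ 0.     -0.0021  0.0044] [-0.016  0.    -0.   ]
    [-0.     -0.0042  0.0088] [-0.032  0.    -0.   ]
    [ 0.     -0.0066  0.0127] [-0.048  0.     0.   ]
    [ 0.     -0.0088  0.0167] [-0.064  0.    -0.   ]
    [-0.     -0.011   0.0207] [-0.08  0.    0.  ]
to 0.4
    [ 0.     -0.0026  0.0043] [-0.018 -0.    -0.   ]
    [ 0.     -0.0051  0.0086] [-0.035 -0.    -0.   ]
    [-0.     -0.0076  0.013 ] [-0.053 -0.    -0.   ]
    [ 0.     -0.0099  0.0175] [-0.07  0.    0.  ]
    [ 0.     -0.0122  0.022 ] [-0.088 -0.    -0.   ]
```

>>> arm_command --deltas '[{"dx":0,"dy":-0.0017,"dz":0.0034,"wx":-0.013,"wy":0,"wz":0},{"dx":0,"dy":-0.0032,"dz":0.0066,"wx":-0.025,"wy":0,"wz":0},{"dx":0,"dy":-0.0048,"dz":0.0098,"wx":-0.037,"wy":0,"wz":0},{"dx":0,"dy":-0.0063,"dz":0.013,"wx":-0.048,"wy":0,"wz":0},{"dx":0,"dy":-0.0077,"dz":0.0163,"wx":-0.06,"wy":0,"wz":0}]'

```text
clock: 10.4
tool_pos: [0.4227, 0.0267, 0.2906]
eef_rot: [0.382, -0.406, 0.604, -0.569]
contact_force: [-0.7, -0.1, 1.1]
opening: 0.448
```

```bash
python3 look.py scene s11;python3 plan2.py .28 .40 .52
```

```text
10.4 tcp [0.4227 0.0267 0.2906] front corner [0.4553 0.0248 0.1246] lid corner [0.5038 0.0218 0.1444] phi 22.190430844678012 open 0.44809462255088717
F [-0.6548 -0.0999  1.0664] M [-0.0377  0.2866 -0.0337]
10.45 theta,rho 0.17235378987949082 0.12885885420887627
F [-0.117   0.3184  1.5296] phi 22.26592023270293
to 0.28
    [-0.0003 -0.0023  0.0038] [-0.015 -0.001 -0.   ]
    [-0.0003 -0.0046  0.0077] [-0.031 -0.001 -0.   ]
    [-0.0003 -0.0069  0.0117] [-0.047 -0.001 -0.   ]
    [-0.0003 -0.009   0.0157] [-0.062 -0.001 -0.   ]
    [-0.0003 -0.0111  0.0198] [-0.078 -0.001 -0.   ]
to 0.4
    [ 0.     -0.0026  0.0044] [-0.018 -0.    -0.   ]
    [ 0.     -0.0051  0.0087] [-0.035 -0.    -0.   ]
    [-0.     -0.0075  0.0131] [-0.053 -0.    -0.   ]
    [ 0.     -0.0099  0.0176] [-0.07  0.    0.  ]
    [ 0.     -0.0122  0.0221] [-0.088 -0.    -0.   ]
to 0.52
    [-0.     -0.0025  0.0044] [-0.018  0.    -0.   ]
    [-0.     -0.0049  0.0089] [-0.035  0.    -0.   ]
    [ 0.     -0.0073  0.0134] [-0.053 -0.    -0.   ]
    [-0.     -0.0095  0.018 ] [-0.07  0.   -0.  ]
    [-0.     -0.0117  0.0226] [-0.088  0.    -0.   ]
```

View pics/s11.png

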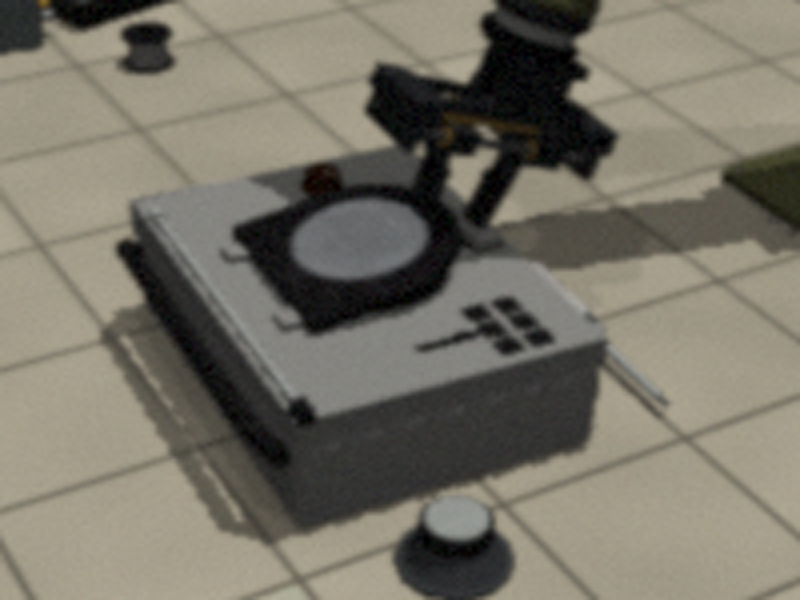

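The lid follows the finger: the window centre is now at about row 239, the force is around 1 N, and the button is released. Continuing.

>>> arm_command --deltas '[{"dx":0,"dy":-0.0023,"dz":0.0038,"wx":-0.015,"wy":0,"wz":0},{"dx":0,"dy":-0.0046,"dz":0.0077,"wx":-0.031,"wy":0,"wz":0},{"dx":0,"dy":-0.0069,"dz":0.0117,"wx":-0.047,"wy":0,"wz":0},{"dx":0,"dy":-0.009,"dz":0.0157,"wx":-0.062,"wy":0,"wz":0},{"dx":0,"dy":-0.0111,"dz":0.0198,"wx":-0.078,"wy":0,"wz":0}]'

```text
clock: 10.95
tool_pos: [0.4368, 0.0258, 0.3083]
eef_rot: [0.399, -0.425, 0.592, -0.557]
contact_force: [-0.8, -0.3, 1.7]
opening: 0.45
```

>>> arm_command --deltas '[{"dx":0,"dy":-0.0026,"dz":0.0044,"wx":-0.018,"wy":0,"wz":0},{"dx":0,"dy":-0.0051,"dz":0.0087,"wx":-0.035,"wy":0,"wz":0},{"dx":0,"dy":-0.0075,"dz":0.0131,"wx":-0.053,"wy":0,"wz":0},{"dx":0,"dy":-0.0099,"dz":0.0176,"wx":-0.07,"wy":0,"wz":0},{"dx":0,"dy":-0.0122,"dz":0.0221,"wx":-0.088,"wy":0,"wz":0}]'

```text
clock: 11.45
tool_pos: [0.4532, 0.025, 0.3262]
eef_rot: [0.418, -0.443, 0.578, -0.543]
contact_force: [1.2, -0.4, 0.7]
opening: 0.453
```

```bash
python3 look.py scene s12;python3 plan2.py .52 .64 .76
```

```text
11.45 tcp [0.4532 0.025  0.3262] front corner [0.4647 0.0241 0.1574] lid corner [0.5154 0.021  0.171 ] phi 14.997522149698652 open 0.4527395342427181
F [ 1.2213 -0.4089  0.688 ] M [-0.0166 -0.0487 -0.0129]
11.5 theta,rho 0.3934957050381384 0.127887841776389
F [ 0.8061 -0.1942  1.3723] phi 14.986797063499592
to 0.52
    [-0.0002 -0.0026  0.0045] [-0.018  0.     0.002]
    [-0.0002 -0.0052  0.0092] [-0.036  0.     0.002]
    [-0.0002 -0.0077  0.014 ] [-0.055  0.     0.002]
    [-0.0002 -0.0101  0.0188] [-0.073  0.     0.002]
    [-0.0002 -0.0123  0.0236] [-0.092  0.     0.002]
to 0.64
    [-0.     -0.0024  0.0045] [-0.018 -0.     0.   ]
    [-0.     -0.0047  0.0091] [-0.035 -0.     0.   ]
    [ 0.     -0.0069  0.0137] [-0.053 -0.     0.   ]
    [-0.     -0.009   0.0184] [-0.07  0.    0.  ]
    [-0.     -0.0111  0.0231] [-0.088 -0.     0.   ]
to 0.76
    [-0.     -0.0023  0.0046] [-0.018 -0.     0.   ]
    [-0.     -0.0045  0.0093] [-0.035  0.    -0.   ]
    [ 0.     -0.0066  0.014 ] [-0.053 -0.    -0.   ]
    [ 0.     -0.0086  0.0188] [-0.07  0.   -0.  ]
    [ 0.     -0.0105  0.0236] [-0.088 -0.    -0.   ]
```

View pics/s12.png

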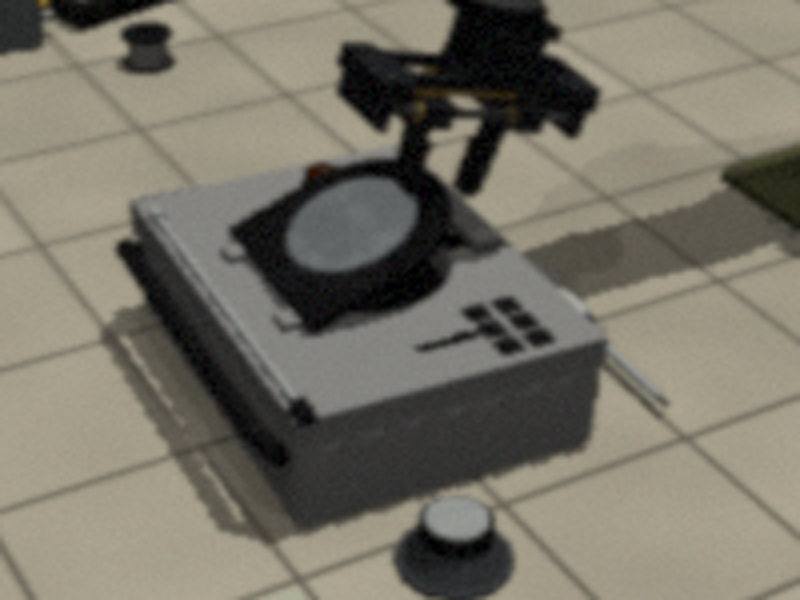

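The lid rests on the finger at about 0.39 rad and is tracking well.

>>> arm_command --deltas '[{"dx":0,"dy":-0.0026,"dz":0.0045,"wx":-0.018,"wy":0,"wz":0},{"dx":0,"dy":-0.0052,"dz":0.0092,"wx":-0.036,"wy":0,"wz":0},{"dx":0,"dy":-0.0077,"dz":0.014,"wx":-0.055,"wy":0,"wz":0},{"dx":0,"dy":-0.0101,"dz":0.0188,"wx":-0.073,"wy":0,"wz":0},{"dx":0,"dy":-0.0123,"dz":0.0236,"wx":-0.092,"wy":0,"wz":0}]'

```text
clock: 12.0
tool_pos: [0.4724, 0.0234, 0.3438]
eef_rot: [0.437, -0.464, 0.562, -0.527]
contact_force: [-0.3, -0.3, 1.2]
opening: 0.45
```

>>> arm_command --deltas '[{"dx":0,"dy":-0.0024,"dz":0.0045,"wx":-0.018,"wy":0,"wz":0},{"dx":0,"dy":-0.0047,"dz":0.0091,"wx":-0.035,"wy":0,"wz":0},{"dx":0,"dy":-0.0069,"dz":0.0137,"wx":-0.053,"wy":0,"wz":0},{"dx":0,"dy":-0.009,"dz":0.0184,"wx":-0.07,"wy":0,"wz":0},{"dx":0,"dy":-0.0111,"dz":0.0231,"wx":-0.088,"wy":0,"wz":0}]'

```text
clock: 12.5
tool_pos: [0.493, 0.022, 0.3589]
eef_rot: [0.455, -0.483, 0.546, -0.512]
contact_force: [-0.3, 0.5, 0.7]
opening: 0.448
```

```bash
python3 look.py scene s13;python3 plan2.py .76 .87 .98
```

```text
12.5 tcp [0.493  0.022  0.3589] front corner [0.4805 0.0225 0.1902] lid corner [0.5325 0.0192 0.1965] phi 6.845277139748454 open 0.44760704048593913
F [-0.3162  0.5438  0.6592] M [ 0.0667 -0.0887  0.0101]
12.55 theta,rho 0.6387756733428768 0.12762356040594305
F [ 1.8385 -0.497   0.9425] phi 6.903987901048921
to 0.76
    [-0.0009 -0.0023  0.0045] [-0.017 -0.002  0.002]
    [-0.0009 -0.0046  0.0091] [-0.034 -0.002  0.002]
    [-0.0009 -0.0068  0.0139] [-0.052 -0.002  0.002]
    [-0.0009 -0.0089  0.0186] [-0.07  -0.002  0.002]
    [-0.0009 -0.0108  0.0234] [-0.088 -0.002  0.002]
to 0.87
    [ 0.     -0.002   0.0043] [-0.016  0.    -0.   ]
    [ 0.     -0.0039  0.0087] [-0.032  0.    -0.   ]
    [-0.     -0.0057  0.0131] [-0.048  0.    -0.   ]
    [ 0.     -0.0075  0.0175] [-0.064  0.    -0.   ]
    [-0.     -0.009   0.0201] [-0.066  0.    -0.   ]
to 0.98
    [-0.     -0.0016  0.0023] [0. 0. 0.]
    [ 0.     -0.0032  0.0047] [0. 0. 0.]
    [ 0.     -0.0047  0.0071] [0. 0. 0.]
    [-0.     -0.0061  0.0095] [0. 0. 0.]
    [-0.     -0.0075  0.012 ] [0. 0. 0.]
```

View pics/s13.png

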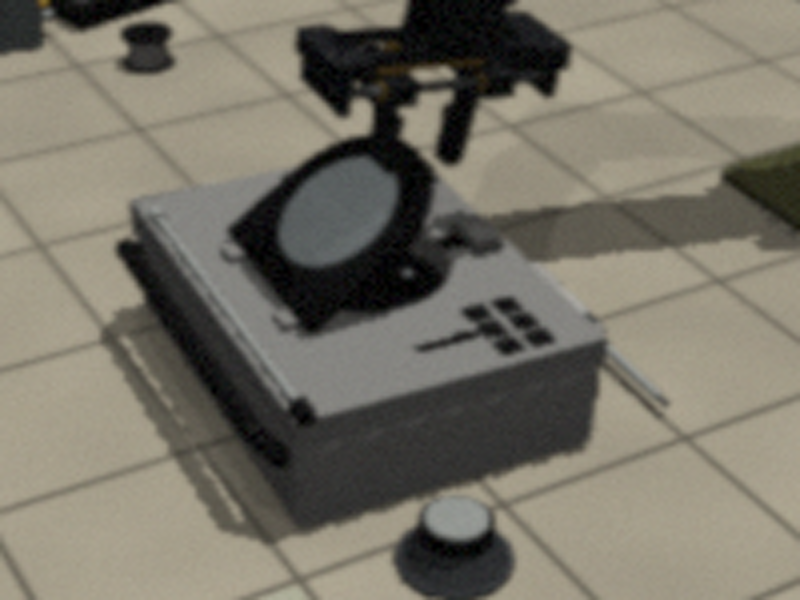

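>>> arm_command --deltas '[{"dx":0,"dy":-0.0023,"dz":0.0045,"wx":-0.017,"wy":0,"wz":0},{"dx":0,"dy":-0.0046,"dz":0.0091,"wx":-0.034,"wy":0,"wz":0},{"dx":0,"dy":-0.0068,"dz":0.0139,"wx":-0.052,"wy":0,"wz":0},{"dx":0,"dy":-0.0089,"dz":0.0186,"wx":-0.07,"wy":0,"wz":0},{"dx":0,"dy":-0.0108,"dz":0.0234,"wx":-0.088,"wy":0,"wz":0}]'

```text
clock: 13.05
tool_pos: [0.515, 0.0206, 0.3723]
eef_rot: [0.472, -0.501, 0.529, -0.496]
contact_force: [1.4, -0.2, 0.6]
opening: 0.45
```

>>> arm_command --deltas '[{"dx":0,"dy":-0.002,"dz":0.0043,"wx":-0.016,"wy":0,"wz":0},{"dx":0,"dy":-0.0039,"dz":0.0087,"wx":-0.032,"wy":0,"wz":0},{"dx":0,"dy":-0.0057,"dz":0.0131,"wx":-0.048,"wy":0,"wz":0},{"dx":0,"dy":-0.0075,"dz":0.0175,"wx":-0.064,"wy":0,"wz":0},{"dx":0,"dy":-0.009,"dz":0.0201,"wx":-0.066,"wy":0,"wz":0}]'

```text
clock: 13.55
tool_pos: [0.5347, 0.0195, 0.3825]
eef_rot: [-0.485, 0.516, -0.515, 0.483]
contact_force: [0.9, 0.0, 1.1]
opening: 0.454
```

```bash
python3 look.py scene s14;python3 plan2.py .97 1.06 1.14 1.21 1.27
```

```text
13.55 tcp [0.5347 0.0195 0.3825] front corner [0.5019 0.0213 0.2166] lid corner [0.5543 0.018  0.2164] phi -0.13397571405947578 open 0.45389630174481976
F [0.87   0.0439 1.0849] M [-0.2099 -0.1751 -0.0708]
13.6 theta,rho 0.8653819785555006 0.12816970681396922
F [ 0.6293 -1.2717  0.2389] phi -0.07578458438892928
to 0.97
    [-0.0007 -0.0015  0.002 ] [ 0.002 -0.002  0.001]
    [-0.0007 -0.003   0.0043] [ 0.002 -0.002  0.001]
    [-0.0007 -0.0044  0.0065] [ 0.002 -0.002  0.001]
    [-0.0007 -0.0058  0.0089] [ 0.002 -0.002  0.001]
    [-0.0008 -0.0071  0.0112] [ 0.002 -0.002  0.001]
to 1.06
    [-0.     -0.0011  0.002 ] [0. 0. 0.]
    [ 0.     -0.0022  0.0041] [0. 0. 0.]
    [-0.     -0.0032  0.0061] [0. 0. 0.]
    [ 0.     -0.0042  0.0082] [0. 0. 0.]
    [ 0.     -0.0052  0.0103] [0. 0. 0.]
to 1.14
    [ 0.     -0.0008  0.0019] [0. 0. 0.]
    [-0.     -0.0016  0.0038] [0. 0. 0.]
    [ 0.     -0.0024  0.0057] [0. 0. 0.]
    [-0.     -0.0031  0.0076] [0. 0. 0.]
    [-0.     -0.0039  0.0095] [0. 0. 0.]
to 1.21
    [ 0.     -0.0006  0.0017] [0. 0. 0.]
    [ 0.     -0.0012  0.0034] [0. 0. 0.]
    [ 0.     -0.0017  0.0051] [0. 0. 0.]
    [ 0.     -0.0022  0.0068] [0. 0. 0.]
    [ 0.     -0.0027  0.0086] [0. 0. 0.]
to 1.27
    [-0.     -0.0004  0.0015] [0. 0. 0.]
    [ 0.     -0.0008  0.003 ] [0. 0. 0.]
    [-0.     -0.0012  0.0045] [0. 0. 0.]
    [ 0.     -0.0015  0.006 ] [0. 0. 0.]
    [ 0.     -0.0019  0.0075] [0. 0. 0.]
```

View pics/s14.png

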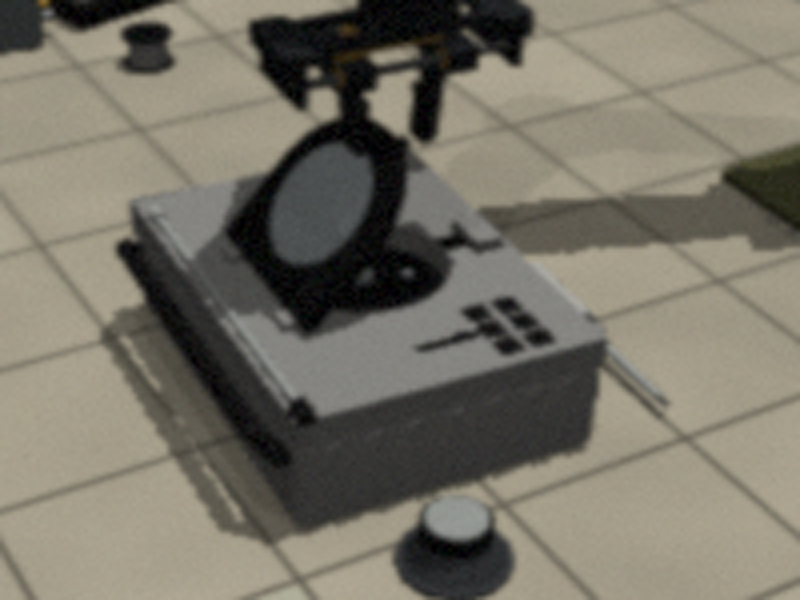

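The lid is at about 0.87 rad and still on the finger. I'll go slowly to the stop from here.

>>> arm_command --deltas '[{"dx":0,"dy":-0.0015,"dz":0.002,"wx":0,"wy":0,"wz":0},{"dx":0,"dy":-0.003,"dz":0.0043,"wx":0,"wy":0,"wz":0},{"dx":0,"dy":-0.0044,"dz":0.0065,"wx":0,"wy":0,"wz":0},{"dx":0,"dy":-0.0058,"dz":0.0089,"wx":0,"wy":0,"wz":0},{"dx":0,"dy":-0.0071,"dz":0.0112,"wx":0,"wy":0,"wz":0}]'

```text
clock: 14.1
tool_pos: [0.5456, 0.019, 0.3897]
eef_rot: [-0.485, 0.515, -0.515, 0.484]
contact_force: [-0.3, -0.8, 0.4]
opening: 0.447
```

>>> arm_command --deltas '[{"dx":0,"dy":-0.0011,"dz":0.002,"wx":0,"wy":0,"wz":0},{"dx":0,"dy":-0.0022,"dz":0.0041,"wx":0,"wy":0,"wz":0},{"dx":0,"dy":-0.0032,"dz":0.0061,"wx":0,"wy":0,"wz":0},{"dx":0,"dy":-0.0042,"dz":0.0082,"wx":0,"wy":0,"wz":0},{"dx":0,"dy":-0.0052,"dz":0.0103,"wx":0,"wy":0,"wz":0}]'

```text
clock: 14.6
tool_pos: [0.556, 0.0184, 0.3948]
eef_rot: [-0.485, 0.515, -0.515, 0.484]
contact_force: [0.2, -0.3, 1.0]
opening: 0.447
```

>>> arm_command --deltas '[{"dx":0,"dy":-0.0008,"dz":0.0019,"wx":0,"wy":0,"wz":0},{"dx":0,"dy":-0.0016,"dz":0.0038,"wx":0,"wy":0,"wz":0},{"dx":0,"dy":-0.0024,"dz":0.0057,"wx":0,"wy":0,"wz":0},{"dx":0,"dy":-0.0031,"dz":0.0076,"wx":0,"wy":0,"wz":0},{"dx":0,"dy":-0.0039,"dz":0.0095,"wx":0,"wy":0,"wz":0}]'

```text
clock: 15.1
tool_pos: [0.5654, 0.0179, 0.3986]
eef_rot: [-0.485, 0.515, -0.515, 0.484]
contact_force: [0.4, 0.4, 0.3]
opening: 0.449
```

```bash
python3 look.py scene s15;python3 plan2.py 1.21 1.26 1.30
```

```text
15.1 tcp [0.5654 0.0179 0.3986] front corner [0.5327 0.0197 0.2327] lid corner [0.5851 0.0165 0.2326] phi -0.10684520855613996 open 0.44882482093565373
F [0.3879 0.3916 0.3248] M [-0.0969 -0.2283 -0.0173]
15.15 theta,rho 1.1361930784631307 0.12802958735576497
F [0.8302 0.2304 1.0724] phi -0.06900578201893649
to 1.21
    [-0.0006 -0.0006  0.0016] [ 0.002 -0.001  0.001]
    [-0.0006 -0.0012  0.0034] [ 0.002 -0.001  0.001]
    [-0.0006 -0.0018  0.0052] [ 0.002 -0.001  0.001]
    [-0.0006 -0.0024  0.007 ] [ 0.002 -0.001  0.001]
    [-0.0006 -0.0029  0.0088] [ 0.002 -0.001  0.001]
to 1.26
    [ 0.     -0.0003  0.0012] [0. 0. 0.]
    [ 0.     -0.0007  0.0025] [0. 0. 0.]
    [ 0.     -0.001   0.0037] [0. 0. 0.]
    [ 0.     -0.0013  0.005 ] [0. 0. 0.]
    [ 0.     -0.0016  0.0062] [0. 0. 0.]
to 1.3
    [-0.     -0.0002  0.001 ] [0. 0. 0.]
    [-0.     -0.0004  0.002 ] [0. 0. 0.]
    [-0.     -0.0007  0.003 ] [0. 0. 0.]
    [-0.     -0.0009  0.004 ] [0. 0. 0.]
    [ 0.    -0.001  0.005] [0. 0. 0.]
```

View pics/s15.png

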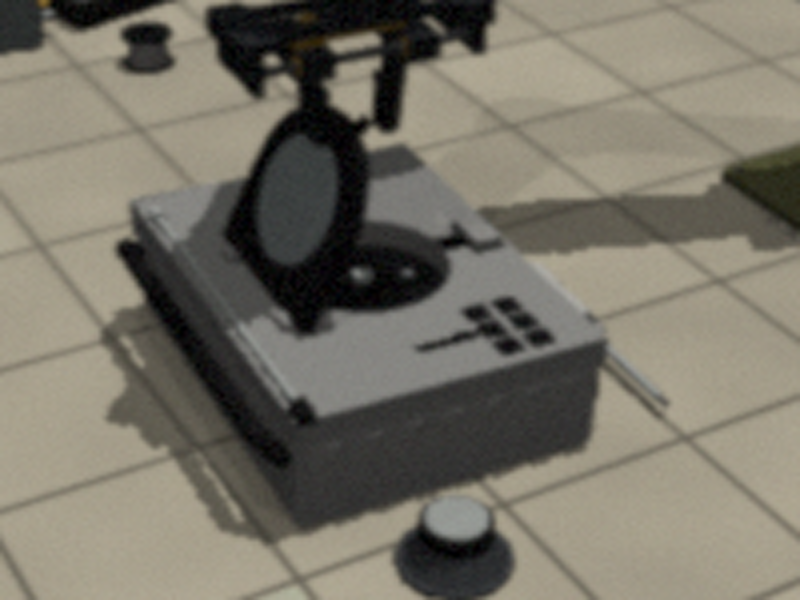

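The catch tongue now points toward the front finger, near (365,125) with the finger tip at (390,128). I'll finish by rising more than moving back, so the gap to it stays open.

>>> arm_command --deltas '[{"dx":0,"dy":-0.0015,"dz":0.001,"wx":0,"wy":0,"wz":0},{"dx":0,"dy":-0.003,"dz":0.002,"wx":0,"wy":0,"wz":0},{"dx":0,"dy":-0.0045,"dz":0.003,"wx":0,"wy":0,"wz":0},{"dx":0,"dy":-0.006,"dz":0.004,"wx":0,"wy":0,"wz":0},{"dx":0,"dy":-0.0075,"dz":0.005,"wx":0,"wy":0,"wz":0}]'

```text
clock: 15.65
tool_pos: [0.5703, 0.0175, 0.4062]
eef_rot: [-0.485, 0.515, -0.515, 0.484]
contact_force: [0.8, -0.1, -0.8]
opening: 0.449
```

```bash
python3 look.py scene s16;python3 look.py wrist w16; python3 plan2.py
```

```text
15.65 tcp [0.5703 0.0175 0.4062] front corner [0.5376 0.0194 0.2403] lid corner [0.59   0.0162 0.2402] phi -0.107166528208677 open 0.44851107245110217
F [ 0.8311 -0.1386 -0.7971] M [-0.0223 -0.3184  0.0402]
15.7 tcp [0.5705 0.0176 0.4065] front corner [0.5379 0.0194 0.2405] lid corner [0.5903 0.0162 0.2404] phi -0.0733362664655976 open 0.4539597821191678
F [ 1.2036 -0.135  -0.0948] M [-0.063  -0.2822 -0.0042]
15.75 theta,rho 1.1918208949057734 0.13371858052555743
F [0.0468 0.6347 0.3444] phi -0.07952371110112613
```

View pics/s16.png

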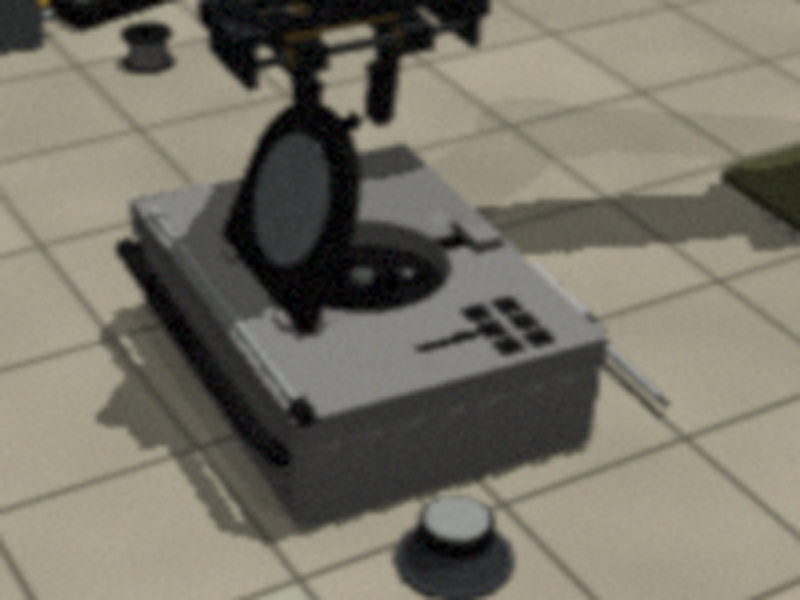

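View pics/w16.png

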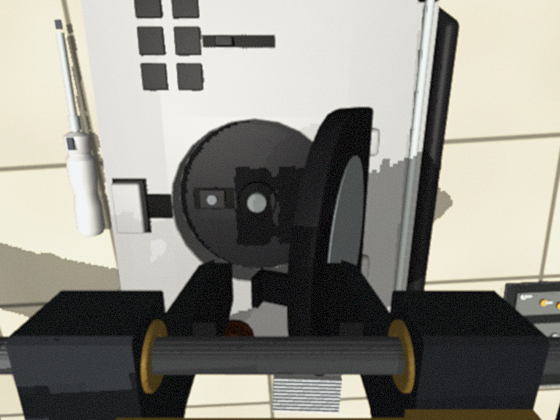

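The tongue at column 253 is about 8 mm clear of the front finger at column 232. The finger is at the 1.19 rad position. One more slow step takes it past the stop.

>>> arm_command --deltas '[{"dx":0,"dy":-0.001,"dz":0.001,"wx":0,"wy":0,"wz":0},{"dx":0,"dy":-0.002,"dz":0.002,"wx":0,"wy":0,"wz":0},{"dx":0,"dy":-0.003,"dz":0.003,"wx":0,"wy":0,"wz":0},{"dx":0,"dy":-0.004,"dz":0.004,"wx":0,"wy":0,"wz":0},{"dx":0,"dy":-0.005,"dz":0.005,"wx":0,"wy":0,"wz":0}]'

```text
clock: 16.25
tool_pos: [0.5753, 0.0172, 0.4111]
eef_rot: [-0.485, 0.515, -0.515, 0.484]
contact_force: [0.1, -0.9, -0.3]
opening: 0.453
```

```bash
python3 look.py wrist w17; python3 plan2.py
```

```text
16.25 tcp [0.5753 0.0172 0.4111] front corner [0.5425 0.0191 0.2452] lid corner [0.5949 0.0159 0.2451] phi -0.12048908897643568 open 0.4530194334064329
F [ 0.109  -0.8516 -0.3136] M [-0.0303 -0.0457  0.0328]
16.3 theta,rho 1.2394949880376518 0.13711980043304936
F [ 0.3343  0.6145 -0.1517] phi -0.09034291249869343
```

View pics/w17.png

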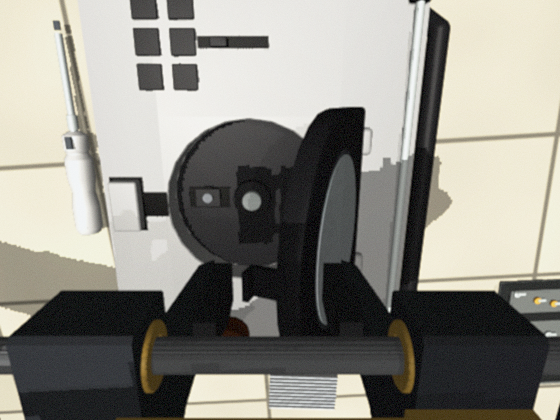

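Moment and force are near zero, and the tongue gap shrank as expected with the lid at its stop. I'll open the fingers away from the lid, then rise.

>>> arm_command --deltas '[{"dx":0,"dy":0,"dz":0,"wx":0,"wy":0,"wz":0},{"dx":0,"dy":0,"dz":0,"wx":0,"wy":0,"wz":0},{"dx":0,"dy":0,"dz":0,"wx":0,"wy":0,"wz":0},{"dx":0,"dy":0,"dz":0,"wx":0,"wy":0,"wz":0},{"dx":0,"dy":0,"dz":0,"wx":0,"wy":0,"wz":0}]' --claw 0.6

```text
clock: 16.8
tool_pos: [0.5752, 0.0172, 0.411]
eef_rot: [-0.485, 0.515, -0.515, 0.484]
contact_force: [0.1, -0.1, 0.2]
opening: 0.801
```

```bash
python3 look.py wrist w18; python3 look.py scene s18
```

```text
16.8 tcp [0.5752 0.0172 0.411 ] front corner [0.5424 0.0191 0.2451] lid corner [0.5948 0.0159 0.245 ] phi -0.1153150583172338 open 0.8005632638093112
F [ 0.1271 -0.0943  0.2208] M [-0.0171 -0.1208  0.0062]
16.85 tcp [0.5753 0.0172 0.411 ] front corner [0.5425 0.0191 0.2451] lid corner [0.5949 0.0158 0.245 ] phi -0.10982931449813779 open 0.8009152631973847
F [-1.3036 -0.0892  0.157 ] M [-0.0291 -0.1366 -0.0187]
```

View pics/w18.png

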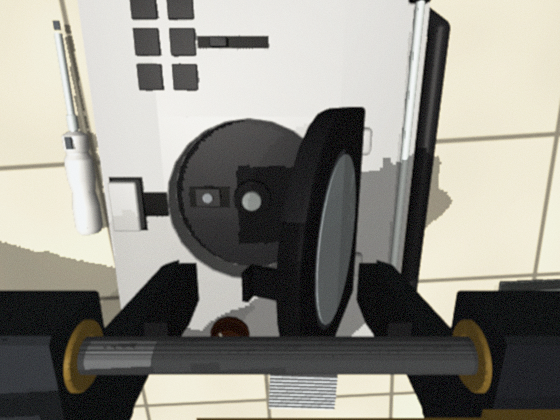

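View pics/s18.png

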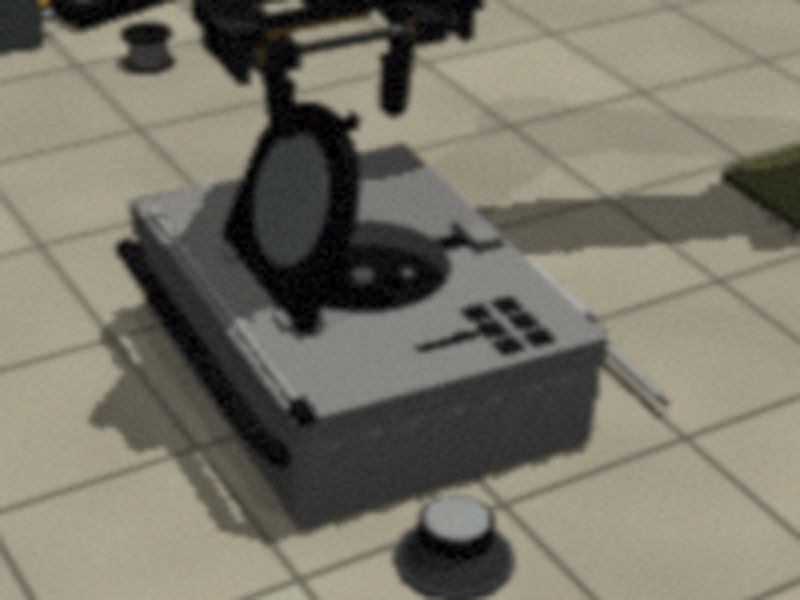

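The lid didn't move as the fingers opened, so it is at its stop with both fingers clear of it. Rising straight up.

>>> arm_command --deltas '[{"dx":0,"dy":-0.01,"dz":0,"wx":0,"wy":0,"wz":0},{"dx":0,"dy":-0.025,"dz":0,"wx":0,"wy":0,"wz":0},{"dx":0,"dy":-0.045,"dz":0,"wx":0,"wy":0,"wz":0},{"dx":0,"dy":-0.065,"dz":0,"wx":0,"wy":0,"wz":0},{"dx":0,"dy":-0.085,"dz":0,"wx":0,"wy":0,"wz":0}]'

```text
clock: 17.4
tool_pos: [0.5753, 0.0174, 0.4977]
eef_rot: [-0.485, 0.515, -0.515, 0.484]
contact_force: [0.3, -0.9, 0.5]
opening: 0.802
```

>>> arm_command --deltas '[{"dx":0,"dy":-0.015,"dz":-0.01,"wx":0,"wy":0,"wz":0},{"dx":0,"dy":-0.03,"dz":-0.03,"wx":0,"wy":0,"wz":0},{"dx":0,"dy":-0.035,"dz":-0.05,"wx":0,"wy":0,"wz":0},{"dx":0,"dy":-0.04,"dz":-0.06,"wx":0,"wy":0,"wz":0},{"dx":0,"dy":-0.04,"dz":-0.06,"wx":0,"wy":0,"wz":0}]'

```text
clock: 17.9
tool_pos: [0.5145, 0.0213, 0.5372]
eef_rot: [0.485, -0.515, 0.515, -0.484]
contact_force: [-0.0, -1.4, 0.5]
opening: 0.797
```

>>> arm_command --deltas '[{"dx":0,"dy":0,"dz":0,"wx":0,"wy":0,"wz":0},{"dx":0,"dy":0,"dz":0,"wx":0,"wy":0,"wz":0},{"dx":0,"dy":0,"dz":0,"wx":0,"wy":0,"wz":0},{"dx":0,"dy":0,"dz":0,"wx":0,"wy":0,"wz":0},{"dx":0,"dy":0,"dz":0,"wx":0,"wy":0,"wz":0}]'

```text
clock: 18.4
tool_pos: [0.5158, 0.021, 0.5359]
eef_rot: [-0.485, 0.516, -0.515, 0.484]
contact_force: [-0.2, 0.2, 0.0]
opening: 0.801
```

```bash
python3 look.py wrist w19; python3 look.py scene s19; python3 look.py top t19
```

```text
18.4 tcp [0.5158 0.021  0.5359] front corner [0.483  0.0229 0.37  ] lid corner [0.5354 0.0197 0.3699] phi -0.1352658101035536 open 0.8005043097690336
F [-0.231   0.2427  0.0091] M [-0.0239 -0.0675  0.0233]
18.45 tcp [0.5158 0.021  0.536 ] front corner [0.483  0.0229 0.37  ] lid corner [0.5354 0.0197 0.3699] phi -0.12984866489010496 open 0.8003085772787324
F [-0.2373  0.002  -0.0807] M [-0.0185 -0.1068  0.0186]
18.5 tcp [0.5157 0.0211 0.536 ] front corner [0.4829 0.0229 0.3701] lid corner [0.5353 0.0197 0.37  ] phi -0.12411699262894475 open 0.7994738191791293
F [0.3294 0.3022 0.3829] M [-0.0247 -0.0873 -0.055 ]
```

View pics/s19.png

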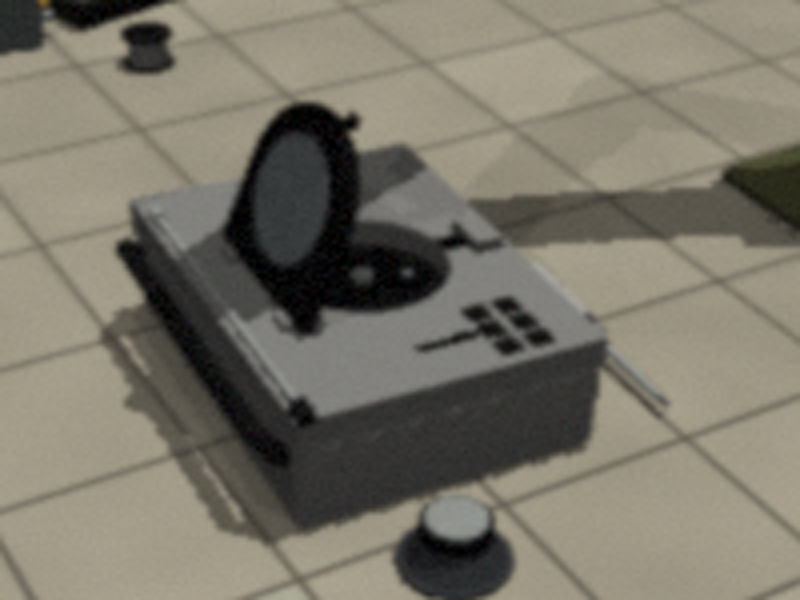

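View pics/w19.png

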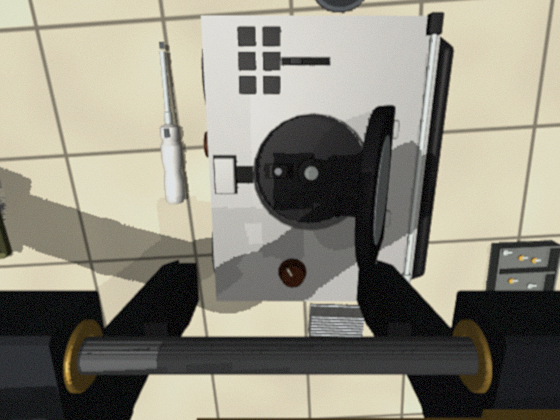

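The lid stands at its stop, the hand is well clear, and the knob, screwdriver, speaker and heat sink look where they were. Handing in.

```bash
python3 -c "
from plant import r
print(r.finish_job())"
```

```text
the job is handed in; nothing more can be done
None
```

The lid is open against its stop and the hand is clear. I handed the job in at about 18.5 s.

**What I did:** I pressed the open button with the front fingertip while the rear fingertip sat just over the lid. With the button held down I tilted the hand, so the lid rose onto the rear finger. I then let it up at about 0.2 rad/s to the stop, opened the fingers away from it and raised the hand.

**First press:** my first attempt did not work. I raised both fingers together and the lid looked shut again afterwards. The second press used more tilt and went to the button's hard stop, with a peak reading of about 8.7 N.

**Last checks:**
- **Lid:** it looked the same in the pictures before and after the fingers opened, and again once the hand was away. I did not measure its final angle. The rear finger had been carried to a lid angle of about 1.24 rad, past the 1.2 rad stop.
- **Hand:** the tips are more than 0.1 m above the lid, and the force reads about 0 N.
- **Loose parts:** the knob, screwdriver, heat sink and speaker looked unmoved. I judged that by eye, and did not check the reel or the magnets closely.

**What disagreed:** during the second press the force read about 0 at a height where the button should already have been pushed back. I put part of this down to bevelled fingertips and could not explain the rest.

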